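# Load the flask warmer and bring its controller into use

## Task

Stack all the culture flasks lying on the bench, flat one on another, into one square pile exactly on the outline printed on the black warming plate, every cap over the printed cap outline, and move the yellow dust plug from the controller's socket into the steel tray. Once the whole pile stands, plug the blue thermostat module fully home in that socket, and only then push the red toggle fully over to on. Leave the other things on the bench where they are.

Things in the scene. Friction and masses are not known exactly. Their poses are not given: they have to be found in the camera images.
- flask1: clear flat culture flask with a red screw cap, lying flat; may be absent (3 to 5 are there). Rectangular body 80 (x) x 64 (y) x 24 mm thick (z), top and bottom flat and alike (either may be up), 60 g; at its +x end a short shoulder and the cap, 21 mm across, ending 70 mm from the origin. Origin: centre of the underside of the rectangular body; z up
- cap1 (a point): point in the middle of flask1's red cap, 62 mm ahead (+x) of the flask's origin and 12 mm above its underside
- flask2: clear flat culture flask with a blue screw cap, lying flat; may be absent (3 to 5 are there). Rectangular body 80 (x) x 64 (y) x 24 mm thick (z), top and bottom flat and alike (either may be up), 60 g; at its +x end a short shoulder and the cap, 21 mm across, ending 70 mm from the origin. Origin: centre of the underside of the rectangular body; z up
- cap2 (a point): point in the middle of flask2's blue cap, 62 mm ahead (+x) of the flask's origin and 12 mm above its underside
- flask3: clear flat culture flask with an orange screw cap, lying flat; may be absent (3 to 5 are there). Rectangular body 80 (x) x 64 (y) x 24 mm thick (z), top and bottom flat and alike (either may be up), 60 g; at its +x end a short shoulder and the cap, 21 mm across, ending 70 mm from the origin. Origin: centre of the underside of the rectangular body; z up
- cap3 (a point): point in the middle of flask3's orange cap, 62 mm ahead (+x) of the flask's origin and 12 mm above its underside
- flask4: clear flat culture flask with a green screw cap, lying flat; may be absent (3 to 5 are there). Rectangular body 80 (x) x 64 (y) x 24 mm thick (z), top and bottom flat and alike (either may be up), 60 g; at its +x end a short shoulder and the cap, 21 mm across, ending 70 mm from the origin. Origin: centre of the underside of the rectangular body; z up
- cap4 (a point): point in the middle of flask4's green cap, 62 mm ahead (+x) of the flask's origin and 12 mm above its underside
- flask5: clear flat culture flask with a yellow screw cap, lying flat; may be absent (3 to 5 are there). Rectangular body 80 (x) x 64 (y) x 24 mm thick (z), top and bottom flat and alike (either may be up), 60 g; at its +x end a short shoulder and the cap, 21 mm across, ending 70 mm from the origin. Origin: centre of the underside of the rectangular body; z up
- cap5 (a point): point in the middle of flask5's yellow cap, 62 mm ahead (+x) of the flask's origin and 12 mm above its underside
- pile_mark (a point): centre of the white rectangle (80 x 66 mm) printed on the warming plate, on its top face, where the bottom flask's origin belongs; its x points the way the caps must point, z up. The plate is a fixed black slab, 180 (x) x 130 mm, top 8 mm above the table; the mark lies 16 mm from its middle, to -x
- cap_mark (a point): point on the warming plate's top face above which the caps belong: 62 mm along x from pile_mark, at the small printed cap outline
- controller_hole0 (a point): centre of the socket's mouth in the top face of the fixed white controller box (110 x 200 x 50 mm, top 50 mm above the table); hole 31 mm (its x) by 23 mm (its y), 22 mm deep; axes as the box's, z up. The dust plug sits in it at the start. The toggle stands 110 mm along +y from it
- toggle (a joint): red toggle lever on the controller's top: about 0 = off (leans to the box's -x), 1.0 rad = fully on (leans to +x); pushed over, it stays where it is left
- toggle_tip (a point): tip of the toggle lever, 50 mm long from its pivot; it swings about 48 mm along the box's +x from off to on (the box's axes are those of controller_hole0)
- module: blue thermostat module, 90 g: head 46 (x) x 34 (y) x 34 mm on a plug 28 (x) x 20 (y) x 20 mm, its lowest 4 mm 3 mm narrower. Origin: centre of the plug's lower end; head 20 to 54 mm above it. Stands upright, parked in a loose hole, 16 mm deep, of a fixed grey block (100 x 90 x 20 mm). Seated, its head lies on the controller's top; either way round fits
- dust_plug: yellow dust plug, about 30 g: head 46 (x) x 34 (y) x 16 mm on a plug 28 x 20 x 20 mm like the module's; origin at the centre of the plug's lower end, head 20 to 36 mm above it. Starts in the controller's socket, held by nothing but its own weight
- tray: fixed open steel tray, 110 (x) x 100 (y) x 25 mm, walls 4 mm; origin at the centre of its underside, inner floor 4 mm above
- bottle: bystander, not to be disturbed: brown glass bottle, 64 mm across, 140 mm tall; origin at the centre of its underside
- beaker: bystander, not to be disturbed: glass cup, 70 mm across, 90 mm tall; origin at the centre of its underside
- tip_box: bystander, not to be disturbed: blue closed pipette-tip box, 85 x 120 x 60 mm; origin at the centre of its underside
- dish: bystander, not to be disturbed: small clear open dish, 60 mm across, 14 mm tall; origin at the centre of its underside
- jar: bystander, not to be disturbed: white jar, 60 mm across, 75 mm tall; origin at the centre of its underside
Things that resemble listed ones, but are neither listed nor needed, are in the scene too. What is shaped like the flask1 but purple is not meant.

How it is judged:
On the way, in this order (a step that is already met when the one before it is completed fails the run):
1. all flasks present lie in the pile on the outline (horizontal distance between each of flask1, flask2, flask3, flask4, flask5 and pile_mark below 0.008 m and horizontal distance between each of cap1, cap2, cap3, cap4, cap5 and cap_mark below 0.012 m and (angle between flask1's own z axis and vertical below 0.06 rad or angle between flask1's own z axis and vertical above 3.08 rad) and linear speed of each of flask1, flask2, flask3, flask4, flask5 below 0.02 m/s and (angle between flask2's own z axis and vertical below 0.06 rad or angle between flask2's own z axis and vertical above 3.08 rad) and (angle between flask3's own z axis and vertical below 0.06 rad or angle between flask3's own z axis and vertical above 3.08 rad) and (angle between flask4's own z axis and vertical below 0.06 rad or angle between flask4's own z axis and vertical above 3.08 rad) and (angle between flask5's own z axis and vertical below 0.06 rad or angle between flask5's own z axis and vertical above 3.08 rad)), for 0.2 s.
2. the module is seated in the socket (horizontal distance between module and controller_hole0 below 0.005 m and z of module in the frame of controller_hole0 below -0.017 m and angle between module's own z axis and vertical below 0.06 rad), for 0.2 s.
3. the toggle is on (value of joint toggle above 0.8 rad), for 0.2 s.
At the end, for the whole second after the job is handed in: Each flask flat (0.06 rad), at rest, origin within 8 mm of pile_mark and cap within 12 mm of cap_mark horizontally; module upright (0.06 rad), within 5 mm of the socket centre, 17 mm or more deep; toggle past 0.8 rad; dust plug at rest inside the tray (all of step 1 and all of step 2 and value of joint toggle above 0.8 rad and x of dust_plug in the frame of tray between -0.055 and 0.055 m and y of dust_plug in the frame of tray between -0.05 and 0.05 m and height (world z) of dust_plug below 0.05 m and linear speed of dust_plug below 0.02 m/s); the robot touches nothing.
It fails at once if the bottle is pushed more than 40 mm or knocked over (distance of bottle from where it was at the start of the episode above 0.04 m or angle between bottle's own z axis and vertical above 0.5 rad).
It fails at once if the beaker is pushed more than 40 mm or knocked over (distance of beaker from where it was at the start of the episode above 0.04 m or angle between beaker's own z axis and vertical above 0.5 rad).
It fails at once if the tip box is pushed more than 40 mm or knocked over (distance of tip_box from where it was at the start of the episode above 0.04 m or angle between tip_box's own z axis and vertical above 0.5 rad).
It fails at once if the dish is pushed more than 40 mm or knocked over (distance of dish from where it was at the start of the episode above 0.04 m or angle between dish's own z axis and vertical above 0.5 rad).
It fails at once if the jar is pushed more than 40 mm or knocked over (distance of jar from where it was at the start of the episode above 0.04 m or angle between jar's own z axis and vertical above 0.5 rad).
Of flask1, flask2, flask3, flask4, flask5 only 3 to 5 are there at a start; the rules pass over those that are not, and their reading is None.
At some moment in a run one of flask1, flask2, flask3, flask4, flask5 may be knocked a few centimetres aside while the robot is not near it.
It also fails if it takes over 210 s, if anything falls off the work surface, if the arm or the gripper's body presses on something with over 40 N, if the wrist force passes 120 N, or if a joint passes its speed limit or range.

## Robot

A 7-joint arm with a two-finger parallel gripper is mounted at the origin on the work surface. World frame = base frame: x ahead of the robot, y to its left, z up, the work surface at z = 0. Lengths are in m, angles in rad, forces in N, time in s.
With the tool pointing down it reaches from about 0.4 to 0.875 m from the base axis. Payload 19.3 kg.
Tool frame: the origin (TCP) lies midway between the tips of the shut fingers; the grasp point (between the pads) lies 19 mm behind it (bot.pinch_z is the distance from the TCP to the grasp point, in m); z points along the fingers, y is the direction in which the jaws open and shut (so a half turn about z gives the same grasp; the last joint's range is limited). The gripper opens to 85 mm and grips with 20 to 120 N. Pads are 22 mm wide; open, the fingers measure 114 mm over their backs; the gripper's body (76 mm by 85 mm) begins 54 mm behind the grasp point. The pads swing forward as they close: fully open they stand 13 mm farther back than shut.
Start: joints at [1.214, 0.521, -0.036, 1.599, 0.021, 1.021, -0.113], TCP at [0.177, -0.599, 0.2] pointing down, gripper open.
Joint ranges: [-2.91, 2.91], [-0.3, 2.13], [-1.5, 1.42], [0.17, 2.43], [-1.26, 4.41], [0.16, 1.93], [-2.52, 2.52]. Speed limits (rad/s): [1.89, 1.89, 2.39, 2.39, 3.01, 3.01, 3.01].

## Interface

Orientations are given as [roll, pitch, yaw] about the fixed x, y, z axes, in that order (R = Rz(yaw) Ry(pitch) Rx(roll)).
In Python, from workcell import bot gives the robot as it stands. The module is installed in compiled form; this text tells all that it offers.
- The arm moves only by the tool move_arm, never from a script. Its argument "moves" is text: rows parted by semicolons, each of 4 numbers parted by spaces: the shift along the tool's x, y, z in mm, then the turn about the tool's z in rad. In form: dx dy dz yaw; .... A call has exactly 10 rows; each row is the pose to reach, as a shift and turn from the pose commanded when the call began, along the tool's axes at that moment; what a row does not reach only later rows make up. A row lasts 1/12 s, in which the tool goes at most 41.7 mm and 7.16 degrees, less where a joint would pass 70% of its speed; a pose out of reach is approached as far as the arm can. A call with a gripper value outside its range is refused whole. "grip" is the opening, from 0 (shut) to 1 (fully open), set as the call begins (left out, the last holds). The fingers move at their own pace and stop on an object; "grip_force" is the grip in N (left out, the last holds). Time passes only in rows, so rows that repeat a pose let the fingers close, or fill a call up. It gives the time, the measured TCP pose, the force and the opening at its end, in the units of the state.
- bot.observe(): the state, without advancing time (a new reading comes with each control period).
- bot.grab_frame(name): name is "scene" or "top" or "wrist"; returns a dict with "frame" (480x640x3 uint8, red, green, blue), "z_map" (480x640 float32, m along the optical axis (not along the pixel's ray), 0 where there is no reading), "K" (3x3 intrinsics, pixels), "eye" and "attitude" of the camera in the world. Camera axes: x right, y up, looking along -z (the intrinsics and any distortion apply to the point x, -y, -z); pixel columns grow to the right and rows downward; lengths in m; the calibration is good to about 2 mm. A picture is of the moment at which its call begins.
- bot.job_done(): hands the job in, once; it reports no verdict.
Trained networks look in a picture, given as the dict that the camera call returned (one of the last four; its "shot" number tells which), for a name from the list of things; names that differ only in an ending like _2 or _b are one class to them, and where a whole thing is asked for, a point or a joint stands for the part that bears it (a point fixed in the world has none). Each returns a list of dicts, best first, with "conf" (0 to 1); they miss things now and then, are a little off and sometimes report something else, mostly with a low value. They report only what shows in the picture. A call takes as long as a camera call. They do not tell look-alikes from the thing itself.
- bot.search_frame(picture, label): "at" ([column, row] in pixels, amid what is visible of it).
- bot.pinpoint(picture, label): "at" ([column, row] in pixels: a listed point, or the origin of a listed thing).
The state is a dict: "clock": time; "qpos": joint angles; "qd": joint speeds; "joint_efforts": joint torques, N m; "position": TCP position; "tool_rot": TCP orientation; "force": force on the tool from outside, world axes, zero at the start; "moment": the same for the moment, N m; "grip_width": finger opening in m.
Only numpy, scipy, OpenCV 4.12 (cv2) and the standard library are available. Lean on these libraries where they do the work, as an engineer would, in place of code of your own. Each camera call takes 0.05 s, during which the arm holds its last target. There are 200 camera calls.

## Working session

There is one attempt and no reset: what is moved stays moved. The work goes in short steps, Python scripts to look and compute and a tool call to move; the robot and the scene stay as the last step left them, time stands still between calls to the robot, and variables do not carry over. Pictures are saved under pics/ and viewed, about 12 in all and at most 16, crops included, and the job is handed in when it is done.

Besides the shell and the picture viewer there is one more tool, called after "Call:" by a JSON object that holds its "op" and its "data". move_arm: Moves the arm, as the interface text tells. Its arguments: {"type":"object","properties":{"moves":{"type":"string"},"grip":{"type":"number"},"grip_force":{"type":"number"}},"required":["moves"]}

```bash
mkdir -p pics; cat > h.py <<'E'
import numpy as np, cv2
from scipy.spatial.transform import Rotation as R
from workcell import bot
def att(p):
    a=np.array(p["attitude"],float)
    return a if a.shape==(3,3) else R.from_euler('xyz',a).as_matrix() if a.size==3 else R.from_quat(a).as_matrix()
def w(p,c,r,z=None):
    """pixel -> world; by depth, or on plane z"""
    K=p["K"]; d=np.array([(c-K[0,2])/K[0,0],-(r-K[1,2])/K[1,1],-1.]); A=att(p); e=np.array(p["eye"])
    if z is None:
        m=p["z_map"][max(0,int(r)-1):int(r)+2,max(0,int(c)-1):int(c)+2]; m=m[m>0]
        return e+A@(d*np.median(m)) if m.size else None
    v=A@d; return e+v*(z-e[2])/v[2]
def save(p,n): cv2.imwrite(f"pics/{n}.png",p["frame"][...,::-1])
def cloud(p):
    K=p["K"]; rr,cc=np.mgrid[:480,:640]; z=p["z_map"]
    d=np.stack([(cc-K[0,2])/K[0,0]*z,-(rr-K[1,2])/K[1,1]*z,-z],-1)
    return d@att(p).T+np.array(p["eye"])
E
python3 - <<'E'
from h import *
s=bot.observe(); print(s)
for n in("top","scene"):
    p=bot.grab_frame(n); save(p,n+"0"); print(n,p["K"],p["eye"],p["attitude"],[k for k in p])
    for l in ["flask1","flask2","flask3","flask4","flask5","cap1","pile_mark","cap_mark","controller_hole0","toggle_tip","module","dust_plug","tray","bottle","beaker","tip_box","dish","jar"]:
        q=bot.pinpoint(p,l)
        print(l,[(np.round(d["at"]).tolist(),round(d["conf"],2),np.round(w(p,*d["at"]),3).tolist() if w(p,*d["at"]) is not None else None) for d in q[:6]])
E
```

```text
{'clock': 0.0, 'qpos': array([ 1.21379131,  0.52202813, -0.03630101,  1.59999507,  0.02120323,
        1.02110389, -0.11278749]), 'qd': array([ 0.00044499,  0.00075004, -0.00148066,  0.00134381, -0.00044447,
       -0.00097473,  0.00158833]), 'joint_efforts': array([ 2.42937545e-03, -9.27130580e+01,  1.98120967e+00, -3.69937384e+01,
        1.78061100e-02,  8.17249616e-03,  3.33112098e-05]), 'position': array([ 0.17664645, -0.59912963,  0.19902189]), 'tool_rot': array([-3.14044738e+00,  9.79697977e-05,  2.86786181e-01]), 'force': array([-0.03322071, -0.00844611,  0.2437439 ]), 'moment': array([-0.00789953,  0.01017958,  0.022245  ]), 'grip_width': 0.08539529237687524}
top [[480.6890141    0.         313.16768301]
 [  0.         480.6890141  245.16448188]
 [  0.           0.           1.        ]] [0.30839273 0.03138024 1.30289851] [ 0.17305904 -0.02612958 -1.55412935] ['frame', 'z_map', 'K', 'eye', 'attitude', 'shot']
flask1 [([453.0, 242.0], 0.87, [0.551, -0.38, 0.022]), ([417.0, 240.0], 0.79, [0.554, -0.281, 0.023]), ([365.0, 296.0], 0.72, [0.399, -0.139, 0.025]), ([413.0, 349.0], 
[... 4735 characters left out ...]
ontroller_hole0 [([376.0, 308.0], 0.95, [0.615, 0.208, 0.067])]
toggle_tip [([433.0, 307.0], 0.7, [0.601, 0.32, 0.124])]
module [([445.0, 286.0], 0.62, [0.423, 0.278, 0.031])]
dust_plug [([246.0, 270.0], 0.62, [0.64, -0.133, 0.015]), ([376.0, 314.0], 0.58, [0.625, 0.216, 0.061])]
tray [([298.0, 315.0], 0.78, [0.676, 0.054, 0.003])]
bottle [([214.0, 295.0], 0.94, [0.764, -0.111, 0.033]), ([180.0, 228.0], 0.38, [0.626, -0.385, 0.021])]
beaker [([292.0, 358.0], 0.81, [0.801, 0.138, 0.036])]
tip_box [([183.0, 273.0], 0.7, [0.765, -0.208, 0.047])]
dish [([231.0, 196.0], 0.77, [0.403, -0.419, 0.003]), ([432.0, 306.0], 0.6, [0.601, 0.319, 0.125])]
jar [([521.0, 300.0], 0.72, [0.355, 0.431, 0.025])]
```

View top.

```bash
python3 - <<'E'
import cv2
i=cv2.imread('pics/top0.png')[140:390,130:490]; cv2.imwrite('pics/top0c.png',cv2.resize(i,None,fx=2.2,fy=2.2,interpolation=cv2.INTER_CUBIC))
E
```

```text
(no output)
```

View pics/top0c.png

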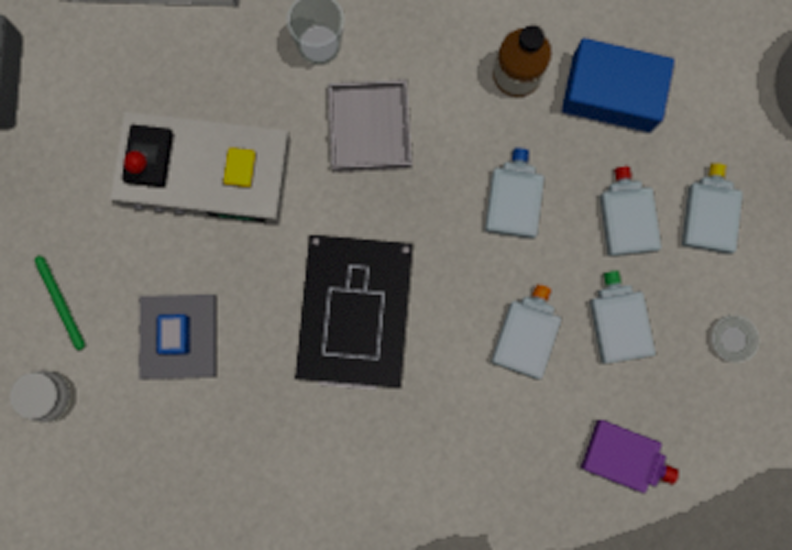

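```bash
cat >> h.py <<'E'
def rect(p,zlo,zhi,near,rad,zp=None,cond=None):
    """min-area rectangle of cloud points with zlo<z<zhi close to near -> centre, sizes, yaw of long side in (-pi/2,pi/2]"""
    c=cloud(p); m=(p["z_map"]>0)&(c[...,2]>zlo)&(c[...,2]<zhi)&(np.hypot(c[...,0]-near[0],c[...,1]-near[1])<rad)
    if cond is not None: m&=cond
    m=cv2.morphologyEx(m.astype(np.uint8),cv2.MORPH_OPEN,np.ones((3,3)))
    n,lab,st,ce=cv2.connectedComponentsWithStats(m)
    if n<2: return None
    k=1+np.argmax(st[1:,4]); rr,cc=np.nonzero(lab==k)
    q=c[rr,cc]; zz=np.median(q[:,2]) if zp is None else zp
    xy=np.array([w(p,a,b,zz)[:2] for a,b in zip(cc,rr)])
    (cx,cy),(a,b),ang=cv2.minAreaRect((xy*1000).astype(np.float32)); y=np.radians(ang)
    if a<b: a,b,y=b,a,y+np.pi/2
    y=(y+np.pi/2)%np.pi-np.pi/2
    return np.round([cx/1e3,cy/1e3,zz],4),np.round([a,b]),round(y,3),len(rr)
def hsv(p): return cv2.cvtColor(p["frame"],cv2.COLOR_RGB2HSV)
E
python3 - <<'E'
from h import *
p=bot.grab_frame("top"); H=hsv(p); hh,ss,vv=H[...,0],H[...,1],H[...,2]
for n,a in dict(red=(.554,-.281),blue=(.567,-.14),orange=(.41,-.145),green=(.42,-.26),yellow=(.551,-.38)).items():
    print(n,rect(p,.016,.035,a,.056,.024,ss<70))
    C=cloud(p); m=(ss>120)&(vv>60)&(np.hypot(C[...,0]-a[0],C[...,1]-a[1])<.09)&(C[...,2]<.03)
    rr,cc=np.nonzero(m); print("  cap",w(p,cc.mean(),rr.mean(),.018)[:2].round(4) if len(rr) else None,len(rr), np.median(hh[m]) if len(rr) else None)
print("plate",rect(p,.004,.015,(.435,.06),.13,.008,vv<60))
m=((vv>85)&(ss<60)); C=cloud(p)
print("box",rect(p,.044,.056,(.6,.24),.16,.05))
print("plug",rect(p,.058,.075,(.6,.2),.05,.066))
print("module",rect(p,.05,.066,(.4,.25),.05,.058))
print("block",rect(p,.014,.026,(.4,.25),.08,.02))
print("tray",rect(p,.012,.03,(.67,.04),.09,.025))
for n,z in (("pile_mark",.008),("cap_mark",.008)):
    print(n,[(w(p,*d["at"],z)[:2].round(4),d["conf"]) for d in bot.pinpoint(p,n)[:1]])
# white lines on plate
m=(vv>90)&(np.abs(C[...,2]-.008)<.012)&(abs(C[...,0]-.435)<.075)&(abs(C[...,1]-.06)<.045)
rr,cc=np.nonzero(m); q=np.array([w(p,a,b,.008)[:2] for a,b in zip(cc,rr)]); print(len(q)); 
print(cv2.minAreaRect((q*1000).astype(np.float32)))
b=q[q[:,0]<.462]; print(cv2.minAreaRect((b*1000).astype(np.float32)))
i=p["frame"][...,::-1][255:325,255:330]; cv2.imwrite("pics/plate.png",cv2.resize(i,None,fx=8,fy=8,interpolation=cv2.INTER_CUBIC))
E
```

```text
red (array([ 0.559 , -0.2794,  0.024 ]), array([95., 65.]), np.float64(0.123), 701)
  cap [ 0.5518 -0.2638] 68 2.5
blue (array([ 0.5769, -0.1366,  0.024 ]), array([89., 64.]), np.float64(-0.127), 709)
  cap [ 0.635  -0.1428] 34 108.0
orange (array([ 0.409 , -0.1518,  0.024 ]), array([93., 64.]), np.float64(-0.329), 762)
  cap [ 0.463  -0.1684] 39 14.0
green (array([ 0.4261, -0.2668,  0.024 ]), array([91., 64.]), np.float64(0.175), 749)
  cap [ 0.4821 -0.2555] 32 68.0
yellow (array([ 0.5616, -0.3835,  0.024 ]), array([86., 65.]), np.float64(-0.147), 692)
  cap [ 0.6218 -0.391 ] 43 25.0
plate (array([0.4367, 0.0598, 0.008 ]), array([176., 126.]), np.float64(-0.067), 1121)
box (array([0.6049, 0.25  , 0.05  ]), array([200., 111.]), np.float64(1.474), 2164)
plug (array([0.5999, 0.2001, 0.066 ]), array([46., 34.]), np.float64(-0.08), 216)
module (array([0.3999, 0.271 , 0.058 ]), array([45., 31.]), np.float64(0.052), 230)
block (array([0.3999, 0.2715, 0.02  ]), array([100.,  87.]), np.float64(0.053), 935)
tray (array([0.7199, 0.0509, 0.025 ]), array([19.,  6.]), np.float64(-1.546), 24)
pile_mark [(array([0.4182, 0.0569]), 0.83)]
cap_mark [(array([0.4056, 0.2748]), 0.75)]
92
((435.8258361816406, 59.339027404785156), (67.6889419555664, 113.263427734375), 86.19134521484375)
((420.35260009765625, 60.369102478027344), (67.6889419555664, 82.24845886230469), 86.19134521484375)
```

View pics/plate.png

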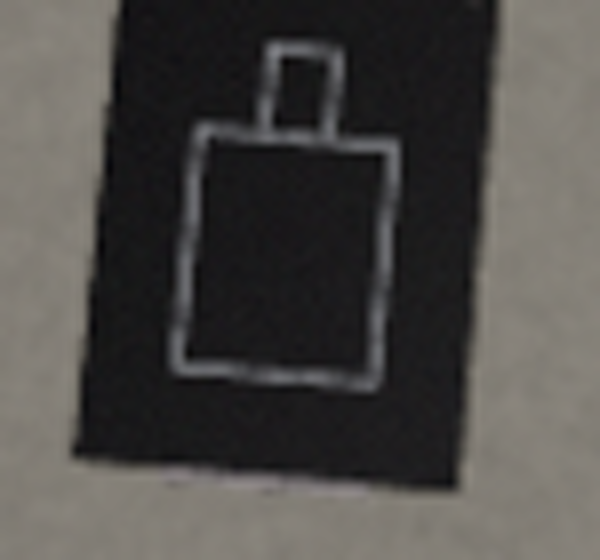

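```bash
cat >> h.py <<'E'
def to(*pts):
    """print tool-frame rows from the present pose for world targets (x,y,z,yaw)"""
    s=bot.observe(); A=R.from_euler('xyz',s["tool_rot"]).as_matrix(); y0=np.arctan2(A[1,0],A[0,0])
    print("t",round(s["clock"],2),"tcp",s["position"].round(4),"yaw",round(y0,3),"grip",round(s["grip_width"],4),"q7",round(s["qpos"][6],2),"F",s["force"].round(1))
    for x,y,z,yaw in pts:
        d=A.T@(np.array([x,y,z])-s["position"])*1000
        print(" row",d.round(1),round((y0-yaw+np.pi)%(2*np.pi)-np.pi,3))
E
python3 -c "
from h import *
to((.559,-.383,.2,-.147))"
```

```text
t 2.05 tcp [ 0.1768 -0.5995  0.1996] yaw 0.287 grip 0.0855 q7 -0.11 F [-0.4  0.7 -0.7]
 row [ 4.278e+02 -9.950e+01 -4.000e-01] 0.434
```

Call:
{"op": "move_arm", "data": {"moves": "42 -10 0 0.1; 84 -20 0 0.2; 126 -30 0 0.3; 168 -40 0 0.434; 210 -50 0 0.434; 252 -60 0 0.434; 295 -70 0 0.434; 337 -80 0 0.434; 379 -90 0 0.434; 415 -97 0 0.434", "grip": 1}}

```text
clock: 2.88
position: [0.5394, -0.3928, 0.1998]
tool_rot: [3.142, -0.0, -0.147]
force: [0.1, -1.6, 0.6]
grip_width: 0.0851
```

Call:
{"op": "move_arm", "data": {"moves": "12 2 0 0; 12 2 0 0; 12 2 0 0; 12 2 0 0; 12 2 0 0; 12 2 0 0; 12 2 0 0; 12 2 0 0; 12 2 0 0; 12 2 0 0"}}

```text
clock: 3.72
position: [0.5492, -0.398, 0.1997]
tool_rot: [3.142, -0.0, -0.147]
force: [-0.6, -0.2, -0.2]
grip_width: 0.0856
```

```bash
python3 - <<'E'
from h import *
p=bot.grab_frame("wrist"); save(p,"w0"); print(p["eye"],p["attitude"])
H=hsv(p)
print(rect(p,.016,.035,(.556,-.38),.056,.024,H[...,1]<90))
print([(w(p,*d["at"],.012)[:2].round(4),w(p,*d["at"]).round(4),round(d["conf"],2)) for d in bot.pinpoint(p,"cap5")[:3]],[(w(p,*d["at"],.0)[:2].round(4),d["at"],round(d["conf"],2)) for d in bot.pinpoint(p,"flask5")[:3]])
to()
E
```

```text
[ 0.62868585 -0.40887331  0.37288366] [-3.18268184e-01 -5.95473688e-04 -1.71965520e+00]
(array([ 0.5676, -0.3841,  0.024 ]), array([88., 63.]), np.float64(-0.15), 5467)
[(array([ 0.485 , -0.2596]), array([ 0.4876, -0.2623,  0.0185]), 0.94), (array([ 0.623 , -0.3935]), array([ 0.6232, -0.3939,  0.0213]), 0.92), (array([ 0.4649, -0.167 ]), array([ 0.4687, -0.1727,  0.0206]), 0.9)] [(array([ 0.4264, -0.2654]), [225.4, 323.9], 0.98), (array([ 0.5641, -0.382 ]), [304.1, 194.6], 0.89), (array([ 0.4075, -0.1479]), [134.2, 350.2], 0.76)]
t 3.87 tcp [ 0.5493 -0.398   0.1996] yaw -0.147 grip 0.0852 q7 -1.17 F [ 0.5 -0.3 -0.2]
```

View pics/w0.png

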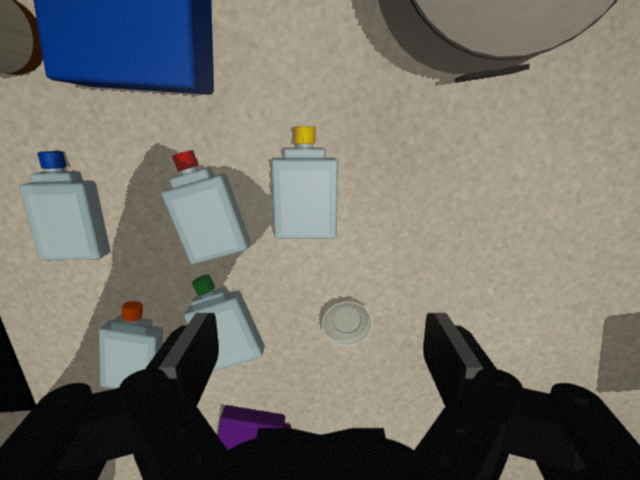

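```bash
python3 -c "
from h import *
to((.562,-.3835,.08,-.148),(.562,-.3835,-.004,-.148))"
```

```text
t 3.87 tcp [ 0.5493 -0.398   0.1996] yaw -0.147 grip 0.0852 q7 -1.17 F [ 0.5 -0.3 -0.2]
 row [ 10.5 -16.2 119.6] 0.001
 row [ 10.5 -16.2 203.6] 0.001
```

Call:
{"op": "move_arm", "data": {"moves": "10.5 -16.2 30 0; 10.5 -16.2 60 0; 10.5 -16.2 90 0; 10.5 -16.2 120 0; 10.5 -16.2 145 0; 10.5 -16.2 165 0; 10.5 -16.2 180 0; 10.5 -16.2 192 0; 10.5 -16.2 200 0; 10.5 -16.2 203.5 0"}}

```text
clock: 4.7
position: [0.562, -0.3834, -0.0046]
tool_rot: [-3.141, 0.0, -0.147]
force: [0.5, 0.3, 0.1]
grip_width: 0.0853
```

Call:
{"op": "move_arm", "data": {"moves": "0 0 0 0; 0 0 0 0; 0 0 0 0; 0 0 0 0; 0 0 0 0; 0 0 0 0; 0 0 0 0; 0 0 0 0; 0 0 0 0; 0 0 0 0", "grip": 0.55, "grip_force": 30}}

```text
clock: 5.53
position: [0.562, -0.3835, -0.0039]
tool_rot: [-3.142, 0.0, -0.147]
force: [0.4, 0.4, 0.6]
grip_width: 0.0468
```

```bash
python3 -c "
from h import *
p=bot.grab_frame('wrist');save(p,'w1')
to((.562,-.3835,.22,-.148),(.4207,.0609,.22,-.067))"
```

```text
t 5.58 tcp [ 0.562  -0.3834 -0.0039] yaw -0.147 grip 0.0468 q7 -1.21 F [-0.3  0.1  0. ]
 row [  -0.     0.  -223.9] 0.001
 row [-205.  -418.8 -223.9] -0.08
```

View pics/w1.png

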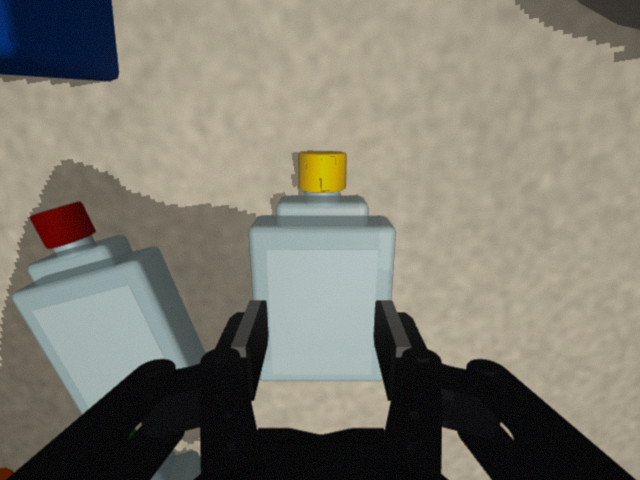

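```bash
python3 -c "
from h import *
p=bot.grab_frame('wrist');C=cloud(p)
for c,r in [(258,315),(258,340),(250,370),(240,330),(384,315),(384,340),(390,370),(320,250),(320,300),(320,360),(255,240),(322,172),(320,420),(285,300),(200,250)]: print(c,r,C[r,c].round(4))
print(bot.observe())"
```

```text
258 315 [ 0.5761 -0.36    0.0451]
258 340 [ 0.5697 -0.3599  0.0525]
250 370 [ 0.5671 -0.3589  0.0664]
240 330 [ 0.5769 -0.3554  0.0562]
384 315 [ 0.5685 -0.4085  0.0444]
384 340 [ 0.5636 -0.4065  0.054 ]
390 370 [ 0.5606 -0.406   0.0672]
320 250 [ 0.5916 -0.3867  0.0234]
320 300 [ 0.5683 -0.3832  0.024 ]
320 360 [ 0.5366 -0.3784  0.0235]
255 240 [ 0.6001 -0.3599  0.0232]
322 172 [ 0.624  -0.3924  0.0213]
320 420 [ 0.4777 -0.3695 -0.0007]
285 300 [ 0.5696 -0.3672  0.0218]
200 250 [ 0.5921 -0.3257 -0.0013]
{'clock': 5.6333, 'qpos': array([ 5.11891583e-01,  8.50182803e-01, -3.22586148e-04,  1.56381926e+00,
        3.58827655e-04,  7.27658671e-01, -1.20661503e+00]), 'qd': array([ 8.22990502e-04, -6.94977705e-04, -1.20612348e-03,  1.32613850e-04,
        4.97495297e-04, -1.50320290e-03, -1.01237017e-05]), 'joint_efforts': array([-4.19110002e-03, -1.12642579e+02,  4.15901676e+00, -2.88856566e+01,
        1.38477501e-02,  2.50762816e-03,  8.21576168e-05]), 'position': array([ 0.56204436, -0.38347121, -0.00392224]), 'tool_rot': array([-3.14156493e+00,  6.22248158e-05, -1.47229467e-01]), 'force': array([ 0.22042601,  0.9524624 , -1.2494621 ]), 'moment': array([-0.0119569 , -0.02566537,  0.05266005]), 'grip_width': 0.047172053828668}
```

```bash
python3 -c "
from h import *
p=bot.grab_frame('wrist');C=cloud(p)
for c in (250,256,262):
  print(c,[(r,C[r,c].round(3).tolist()) for r in range(292,350,5)])"
```

```text
250 [(292, [0.566, -0.346, -0.001]), (297, [0.563, -0.345, -0.001]), (302, [0.577, -0.355, 0.034]), (307, [0.577, -0.356, 0.04]), (312, [0.577, -0.356, 0.043]), (317, [0.577, -0.357, 0.047]), (322, [0.577, -0.358, 0.052]), (327, [0.577, -0.359, 0.055]), (332, [0.576, -0.359, 0.057]), (337, [0.576, -0.36, 0.061]), (342, [0.576, -0.36, 0.063]), (347, [0.576, -0.361, 0.066])]
256 [(292, [0.576, -0.355, 0.023]), (297, [0.573, -0.355, 0.023]), (302, [0.576, -0.357, 0.034]), (307, [0.577, -0.358, 0.04]), (312, [0.577, -0.359, 0.044]), (317, [0.577, -0.36, 0.048]), (322, [0.577, -0.36, 0.051]), (327, [0.576, -0.361, 0.054]), (332, [0.575, -0.361, 0.055]), (337, [0.574, -0.361, 0.057]), (342, [0.571, -0.36, 0.056]), (347, [0.57, -0.36, 0.057])]
262 [(292, [0.575, -0.358, 0.022]), (297, [0.573, -0.357, 0.023]), (302, [0.576, -0.36, 0.034]), (307, [0.576, -0.361, 0.039]), (312, [0.575, -0.361, 0.042]), (317, [0.573, -0.361, 0.042]), (322, [0.571, -0.36, 0.042]), (327, [0.57, -0.36, 0.044]), (332, [0.568, -0.36, 0.044]), (337, [0.566, -0.359, 0.044]), (342, [0.563, -0.359, 0.044]), (347, [0.562, -0.359, 0.045])]
```

Call:
{"op": "move_arm", "data": {"moves": "0 0 -20 0; 0 0 -20 0; 0 0 -20 0; 0 0 -20 0; 0 0 -20 0; 0 0 -20 0; 0 0 -20 0; 0 0 -20 0; 0 0 -20 0; 0 0 -20 0", "grip": 0}}

```text
clock: 6.52
position: [0.562, -0.3834, 0.016]
tool_rot: [-3.142, 0.0, -0.147]
force: [-0.1, -0.2, 0.3]
grip_width: -0.0
```

```bash
cat > tip.py <<'E'
from h import *
p=bot.grab_frame('wrist');C=cloud(p);s=bot.observe()
A=R.from_euler('xyz',s["tool_rot"]).as_matrix(); T=(C-s["position"])@A   # tool frame
m=(p["z_map"]>0)&(abs(T[...,0])<.02)&(abs(T[...,1])<.06)&(T[...,2]>-.12)&(C[...,2]>.029)
t=T[m]; print(bot.pinch_z,s["position"],s["grip_width"],len(t)); i=np.argsort(-t[:,2])[:400:40]; print(t[i].round(4))
E
python3 tip.py
```

```text
0.0187 [ 0.56202299 -0.3834552   0.01602456] 0.00010769397348143239 50845
[[ 0.0101 -0.0012 -0.0338]
 [ 0.0107  0.003  -0.0359]
 [ 0.0107 -0.0004 -0.0369]
 [ 0.0106 -0.0071 -0.0375]
 [ 0.0109  0.003  -0.0382]
 [ 0.0105 -0.0066 -0.039 ]
 [ 0.007  -0.0083 -0.0395]
 [ 0.0106 -0.0037 -0.0401]
 [ 0.0108 -0.0049 -0.0406]
 [ 0.0102  0.0033 -0.0412]]
```

Call:
{"op": "move_arm", "data": {"moves": "0 0 0 0; 0 0 0 0; 0 0 0 0; 0 0 0 0; 0 0 0 0; 0 0 0 0; 0 0 0 0; 0 0 0 0; 0 0 0 0; 0 0 0 0", "grip": 1}}

```text
clock: 7.4
position: [0.562, -0.3835, 0.0161]
tool_rot: [-3.142, 0.0, -0.147]
force: [0.4, -0.2, 0.0]
grip_width: 0.0853
```

```bash
python3 tip.py
```

```text
0.0187 [ 0.56203635 -0.38349636  0.01609156] 0.0851782154186828 35349
[[-0.0081 -0.0442 -0.043 ]
 [-0.0048  0.0415 -0.0445]
 [-0.002   0.0419 -0.0452]
 [ 0.0036 -0.0437 -0.0457]
 [-0.0004  0.0414 -0.0462]
 [ 0.0064  0.0419 -0.0468]
 [ 0.0093  0.0415 -0.0472]
 [ 0.0043 -0.0439 -0.0476]
 [ 0.0058  0.0416 -0.048 ]
 [ 0.0104  0.0485 -0.0483]]
```

Call:
{"op": "move_arm", "data": {"moves": "0 0 5 0; 0 0 10 0; 0 0 15 0; 0 0 20 0; 0 0 25 0; 0 0 30 0; 0 0 35 0; 0 0 40 0; 0 0 46 0; 0 0 52 0", "grip": 1}}

```text
clock: 8.28
position: [0.5621, -0.3835, -0.0365]
tool_rot: [3.142, -0.0, -0.147]
force: [0.3, 0.1, -0.6]
grip_width: 0.0853
```

Call:
{"op": "move_arm", "data": {"moves": "0 0 0 0; 0 0 0 0; 0 0 0 0; 0 0 0 0; 0 0 0 0; 0 0 0 0; 0 0 0 0; 0 0 0 0; 0 0 0 0; 0 0 0 0", "grip": 0.6, "grip_force": 30}}

```text
clock: 9.12
position: [0.562, -0.3835, -0.0359]
tool_rot: [-3.142, 0.0, -0.147]
force: [-0.0, -0.4, -1.1]
grip_width: 0.0633
```

```bash
python3 tip.py; python3 -c "
from h import *
to((.562,-.3835,.22,-.148),(.4207,.0609,.22,-.067))"
```

```text
0.0187 [ 0.56207049 -0.38347842 -0.03590581] 0.0634838609092477 40774
[[ 0.0108 -0.0383 -0.0649]
 [ 0.0112  0.0355 -0.0652]
 [ 0.011   0.0348 -0.0654]
 [-0.0029  0.031  -0.0655]
 [ 0.0105 -0.0329 -0.0657]
 [ 0.011   0.0312 -0.0659]
 [ 0.0068 -0.0421 -0.0662]
 [-0.003   0.0308 -0.0664]
 [ 0.0102  0.0366 -0.0666]
 [ 0.0067  0.0441 -0.0668]]
t 9.17 tcp [ 0.5621 -0.3835 -0.0359] yaw -0.147 grip 0.0635 q7 -1.21 F [0.5 0.2 0. ]
 row [-1.000e-01  0.000e+00 -2.559e+02] 0.001
 row [-205.  -418.8 -255.9] -0.08
```

Call:
{"op": "move_arm", "data": {"moves": "0 0 -35 0; 0 0 -75 0; 0 0 -110 0; -25 -30 -145 0; -40 -68 -170 -0.04; -57 -106 -186 -0.08; -74 -144 -186 -0.08; -91 -182 -186 -0.08; -109 -220 -186 -0.08; -127 -258 -186 -0.08", "grip_force": 40}}

```text
clock: 10.0
position: [0.4789, -0.1259, 0.1505]
tool_rot: [3.142, -0.001, -0.067]
force: [2.8, 0.0, -0.5]
grip_width: 0.0633
```

```bash
cat >> h.py <<'E'
def held(zt,lab="cap1"):
    """flask in the hand: pose in the tool frame, its top face at tool z -zt above TCP"""
    p=bot.grab_frame("wrist"); s=bot.observe(); A=R.from_euler('xyz',s["tool_rot"]).as_matrix(); P=s["position"]; y0=np.arctan2(A[1,0],A[0,0])
    top=P[2]+zt; H=hsv(p)
    r=rect(p,top-.006,top+.006,P[:2]+.02*A[:2,0],.065,top,H[...,1]<90)
    T=lambda xy:(A[:2,:2].T@(np.array(xy)-P[:2])*1000).round(1)
    print("top face",T(r[0][:2]),r[1],"dyaw",round((r[2]-y0+1.57)%3.1416-1.57,3))
    print("cap",[(T(w(p,*d["at"],top-.012)[:2]),(w(p,*d["at"])[2]-P[2]).round(4),round(d["conf"],2)) for d in bot.pinpoint(p,lab)[:3] if abs(w(p,*d["at"])[2]-top)<.03])
E
python3 -c "
from h import *
held(.060); to((.4207,.0609,.15,-.067))"
```

```text
top face [8.  6.5] [97. 86.] dyaw 0.361
cap []
t 10.1 tcp [ 0.4785 -0.1216  0.1505] yaw -0.061 grip 0.0634 q7 -1.53 F [-0.3 -1.4 -0.9]
 row [ -68.7 -178.7    0.8] 0.006
```

Call:
{"op": "move_arm", "data": {"moves": "-12 -36 0 0.006; -25 -72 0 0.006; -40 -108 0 0.006; -53 -144 0 0.006; -65 -170 0 0.006; -68.7 -178.7 0.8 0.006; -68.7 -178.7 0.8 0.006; -68.7 -178.7 0.8 0.006; -68.7 -178.7 0.8 0.006; -68.7 -178.7 0.8 0.006"}}

```text
clock: 10.93
position: [0.4235, 0.0543, 0.1492]
tool_rot: [3.141, -0.0, -0.075]
force: [1.0, -0.3, -0.1]
grip_width: 0.0632
```

```bash
python3 -c "
from h import *
held(.060); to((.4207,.0609,.15,-.067),(.4207,.0609,-.027,-.067)); p=bot.grab_frame('wrist'); save(p,'w2')
C=cloud(p); print([(r,C[r,320].round(3).tolist()) for r in range(150,400,20)])"
```

```text
top face [ 4.5 -1.2] [99. 86.] dyaw 0.408
cap [(array([61.4, -0.8]), np.float64(0.0576), 0.94)]
t 11.03 tcp [0.4234 0.0546 0.1492] yaw -0.075 grip 0.0633 q7 -1.96 F [ 0.   0.2 -1.6]
 row [-3.1 -6.1 -0.8] -0.008
 row [ -3.1  -6.1 176.2] -0.008
[(150, [0.484, 0.051, 0.008]), (170, [0.49, 0.051, 0.206]), (190, [0.484, 0.051, 0.206]), (210, [0.477, 0.052, 0.203]), (230, [0.47, 0.052, 0.206]), (250, [0.463, 0.053, 0.206]), (270, [0.457, 0.053, 0.208]), (290, [0.449, 0.054, 0.208]), (310, [0.441, 0.054, 0.208]), (330, [0.434, 0.055, 0.209]), (350, [0.425, 0.056, 0.209]), (370, [0.417, 0.056, 0.209]), (390, [0.408, 0.057, 0.21])]
```

View pics/w2.png

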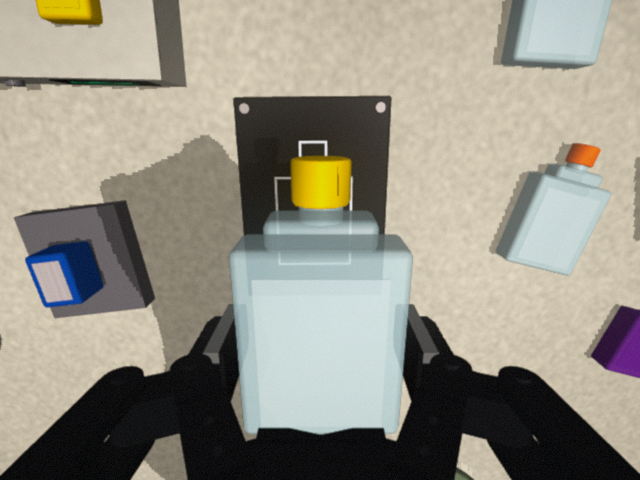

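Call:
{"op": "move_arm", "data": {"moves": "-3 -6 35 -0.008; -3 -6 75 -0.008; -3 -6 105 -0.008; -3 -6 130 -0.008; -3 -6 145 -0.008; -3 -6 155 -0.008; -3 -6 162 -0.008; -3 -6 168 -0.008; -3 -6 172 -0.008; -3 -6 172 -0.008"}}

```text
clock: 11.92
position: [0.4206, 0.0616, -0.023]
tool_rot: [3.142, 0.0, -0.065]
force: [-0.1, 0.6, -0.6]
grip_width: 0.0631
```

```bash
python3 -c "
from h import *
to((.421,.0609,-.0275,-.067))"
```

```text
t 11.92 tcp [ 0.4206  0.0616 -0.023 ] yaw -0.065 grip 0.0631 q7 -2.05 F [-0.1  0.6 -0.6]
 row [0.5 0.6 4.5] 0.002
```

Call:
{"op": "move_arm", "data": {"moves": "0.5 0.6 2 0; 0.5 0.6 4 0; 0.5 0.6 5 0; 0.5 0.6 5 0; 0.5 0.6 5 0; 0.5 0.6 5 0; 0.5 0.6 5 0; 0.5 0.6 5 0; 0.5 0.6 5 0; 0.5 0.6 5 0"}}

```text
clock: 12.75
position: [0.421, 0.061, -0.0278]
tool_rot: [3.142, 0.0, -0.065]
force: [0.0, -0.5, 0.2]
grip_width: 0.0633
```

Call:
{"op": "move_arm", "data": {"moves": "0 0 0 0; 0 0 0 0; 0 0 0 0; 0 0 0 0; 0 0 0 0; 0 0 0 0; 0 0 -30 0; 0 0 -70 0; 0 0 -110 0; 0 0 -150 0", "grip": 1}}

```text
clock: 13.58
position: [0.4203, 0.0609, 0.124]
tool_rot: [3.141, 0.001, -0.065]
force: [1.2, 0.5, 0.5]
grip_width: 0.0852
```

Call:
{"op": "move_arm", "data": {"moves": "0 0 -25 0; 0 0 -25 0; 0 0 -25 0; 0 0 -25 0; 0 0 -25 0; 0 0 -25 0; 0 0 -25 0; 0 0 -25 0; 0 0 -25 0; 0 0 -25 0"}}

```text
clock: 14.42
position: [0.4209, 0.061, 0.147]
tool_rot: [3.141, 0.0, -0.065]
force: [0.0, 0.1, 0.9]
grip_width: 0.0851
```

```bash
cat >> h.py <<'E'
def fl(cam,z,near,lab="cap1",p=None):
    """flask with its top face at height z near a point: origin by rectangle and by cap"""
    p=p or bot.grab_frame(cam); H=hsv(p); r=rect(p,z-.007,z+.01,near,.06,z,H[...,1]<90)
    if r is None: print("none"); return
    u=np.array([np.cos(r[2]),np.sin(r[2])]); L=r[1][0]/1000
    print(cam,"rect",(r[0][:2]-u*(L/2-.04)).round(4),r[1],"yaw",r[2])
    for d in bot.pinpoint(p,lab):
        c=w(p,*d["at"],z-.012)[:2]
        if np.hypot(*(c-np.array(near)))<.085: o=r[0][:2]; print("   by cap",(c-.062*u).round(4),"cap",c.round(4),round(d["conf"],2),"yaw body>cap",round(np.arctan2(*(c-o)[::-1]),3))
    return r
E
python3 -c "
from h import *
to(); p=bot.grab_frame('wrist')
fl('wrist',.032,(.421,.061),p=p); fl('wrist',.024,(.573,-.136),p=p); fl('wrist',.024,(.405,-.145),p=p)
p=bot.grab_frame('top')
fl('top',.024,(.573,-.136),p=p); fl('top',.024,(.405,-.145),p=p); fl('top',.024,(.554,-.281),p=p); fl('top',.024,(.42,-.266),p=p)
to((.573,-.136,.12,-.127))"
```

```text
t 14.42 tcp [0.4209 0.061  0.147 ] yaw -0.065 grip 0.0851 q7 -1.98 F [0.  0.1 0.9]
wrist rect [0.4242 0.0618] [91. 63.] yaw -0.067
   by cap [0.4208 0.0623] cap [0.4827 0.0582] 0.92 yaw body>cap -0.061
wrist rect [ 0.5556 -0.1227] [66. 41.] yaw 1.46
wrist rect [ 0.4068 -0.1458] [93. 66.] yaw -0.326
   by cap [ 0.4038 -0.1469] cap [ 0.4625 -0.1667] 0.78 yaw body>cap -0.363
top rect [ 0.573  -0.1361] [90. 64.] yaw -0.128
   by cap [ 0.5806 -0.1379] cap [ 0.6421 -0.1459] 0.79 yaw body>cap -0.142
top rect [ 0.403  -0.1497] [91. 64.] yaw -0.329
   by cap [ 0.4066 -0.1501] cap [ 0.4653 -0.1701] 0.62 yaw body>cap -0.316
top rect [ 0.5526 -0.2806] [88. 65.] yaw 0.115
   by cap [ 0.4284 -0.2638] cap [ 0.49   -0.2566] 0.8 yaw body>cap 2.803
   by cap [ 0.5548 -0.2829] cap [ 0.6164 -0.2758] 0.68 yaw body>cap 0.072
top rect [ 0.4206 -0.2679] [90. 64.] yaw 0.18
   by cap [ 0.429  -0.2677] cap [ 0.49   -0.2566] 0.8 yaw body>cap 0.159
t 14.87 tcp [0.421  0.061  0.1473] yaw -0.065 grip 0.0857 q7 -1.98 F [ 0.4 -0.  -1.2]
 row [164.5 186.7  27.3] 0.062
```

Call:
{"op": "move_arm", "data": {"moves": "28 31 0 0.02; 55 62 0 0.04; 82 93 0 0.062; 110 124 0 0.062; 137 155 0 0.062; 155 176 20 0.062; 164.5 186.7 50 0.062; 164.5 186.7 80 0.062; 164.5 186.7 100 0.062; 164.5 186.7 100 0.062"}}

```text
clock: 15.7
position: [0.5706, -0.1357, 0.0433]
tool_rot: [-3.141, 0.006, -0.127]
force: [-1.2, 0.6, -0.0]
grip_width: 0.0852
```

Call:
{"op": "move_arm", "data": {"moves": "0 0 0 0; 0 0 0 0; 0 0 0 0; 0 0 0 0; 0 0 0 0; 0 0 0 0; 0 0 0 0; 0 0 0 0; 0 0 0 0; 0 0 0 0"}}

```text
clock: 16.53
position: [0.573, -0.136, 0.0472]
tool_rot: [-3.142, 0.0, -0.127]
force: [-0.4, -0.8, 1.0]
grip_width: 0.0856
```

```bash
python3 -c "
from h import *
fl('wrist',.024,(.573,-.136)); to((.573,-.136,-.036,-.127))"
```

```text
wrist rect [ 0.5779 -0.1351] [92. 63.] yaw -0.127
   by cap [ 0.5769 -0.1342] cap [ 0.6384 -0.1421] 0.8 yaw body>cap -0.112
t 16.63 tcp [ 0.573  -0.136   0.0472] yaw -0.127 grip 0.085 q7 -1.6 F [-0.4  0.9 -0.2]
 row [ 0.   0.  83.2] -0.0
```

Call:
{"op": "move_arm", "data": {"moves": "3 -1 12 0; 3 -1 24 0; 3 -1 36 0; 3 -1 46 0; 3 -1 56 0; 3 -1 64 0; 3 -1 71 0; 3 -1 77 0; 3 -1 81 0; 3 -1 83 0"}}

```text
clock: 17.47
position: [0.576, -0.1353, -0.0363]
tool_rot: [-3.142, 0.0, -0.127]
force: [-0.1, -0.0, -0.9]
grip_width: 0.0854
```

Call:
{"op": "move_arm", "data": {"moves": "0 0 0 0; 0 0 0 0; 0 0 0 0; 0 0 0 0; 0 0 0 0; 0 0 0 0; 0 0 -15 0; 0 0 -40 0; 0 0 -80 0; 0 0 -120 0", "grip": 0.6, "grip_force": 40}}

```text
clock: 18.3
position: [0.5752, -0.1352, 0.085]
tool_rot: [-3.141, 0.002, -0.127]
force: [0.3, -0.4, 0.3]
grip_width: 0.0635
```

Call:
{"op": "move_arm", "data": {"moves": "0 0 -50 0; 0 0 -50 0; 0 0 -50 0; 0 0 -50 0; 0 0 -50 0; 0 0 -50 0; 0 0 -50 0; 0 0 -50 0; 0 0 -50 0; 0 0 -50 0"}}

```text
clock: 19.13
position: [0.576, -0.1353, 0.1339]
tool_rot: [-3.142, 0.001, -0.127]
force: [-0.4, -0.3, -0.5]
grip_width: 0.0634
```

```bash
python3 -c "
from h import *
held(.060); to((.4207,.0609,.13,-.067))"
```

```text
top face [ 6.9 -1.3] [93. 87.] dyaw -1.557
cap [(array([61.9, -2. ]), np.float64(0.0564), 0.94)]
t 19.23 tcp [ 0.5761 -0.1354  0.1341] yaw -0.127 grip 0.0637 q7 -1.6 F [0.1 0.4 0. ]
 row [-179.  -175.     4.1] -0.06
```

Call:
{"op": "move_arm", "data": {"moves": "-29 -29 0 -0.02; -58 -57 0 -0.04; -87 -85 0 -0.06; -116 -114 0 -0.06; -145 -142 0 -0.06; -170 -166 0 -0.06; -179 -175 0 -0.06; -179 -175 0 -0.06; -179 -175 0 -0.06; -179 -175 0 -0.06"}}

```text
clock: 20.07
position: [0.4214, 0.0605, 0.1344]
tool_rot: [3.142, -0.001, -0.068]
force: [0.4, -0.7, 0.1]
grip_width: 0.063
```

Call:
{"op": "move_arm", "data": {"moves": "0 0 0 0; 0 0 25 0; 0 0 50 0; 0 0 75 0; 0 0 95 0; 0 0 110 0; 0 0 120 0; 0 0 128 0; 0 0 132 0; 0 0 132 0"}}

```text
clock: 20.9
position: [0.4207, 0.0606, 0.0017]
tool_rot: [3.141, 0.001, -0.068]
force: [-0.2, -0.4, 0.7]
grip_width: 0.0632
```

```bash
python3 -c "
from h import *
to((.4207,.0609,-.0035,-.067))"
```

```text
t 20.9 tcp [0.4207 0.0606 0.0017] yaw -0.068 grip 0.0632 q7 -2.04 F [-0.2 -0.4  0.7]
 row [-0.  -0.3  5.2] -0.001
```

Call:
{"op": "move_arm", "data": {"moves": "0 -0.3 2 0; 0 -0.3 4 0; 0 -0.3 5.2 0; 0 -0.3 5.2 0; 0 -0.3 5.2 0; 0 -0.3 5.2 0; 0 -0.3 5.2 0; 0 -0.3 5.2 0; 0 -0.3 5.2 0; 0 -0.3 5.2 0"}}

```text
clock: 21.73
position: [0.4208, 0.0612, -0.0029]
tool_rot: [-3.142, -0.0, -0.067]
force: [-0.3, 0.0, -1.1]
grip_width: 0.0631
```

Call:
{"op": "move_arm", "data": {"moves": "0 0 0 0; 0 0 0 0; 0 0 0 0; 0 0 0 0; 0 0 0 0; 0 0 0 0; 0 0 -30 0; 0 0 -70 0; 0 0 -110 0; 0 0 -130 0", "grip": 1}}

```text
clock: 22.57
position: [0.4216, 0.0614, 0.1307]
tool_rot: [-3.14, -0.003, -0.067]
force: [1.8, -0.8, 0.4]
grip_width: 0.0855
```

Call:
{"op": "move_arm", "data": {"moves": "0 35 0 0.05; 0 75 0 0.1; 0 115 0 0.15; 0 155 10 0.2; -1 190 30 0.25; -1.5 209 50 0.259; -1.5 209 70 0.259; -1.5 209 80 0.259; -1.5 209 80 0.259; -1.5 209 80 0.259"}}

```text
clock: 23.4
position: [0.4049, -0.1471, 0.0469]
tool_rot: [3.142, 0.001, -0.326]
force: [-0.2, 0.9, -0.8]
grip_width: 0.085
```

Call:
{"op": "move_arm", "data": {"moves": "0 0 0 0; 0 0 0 0; 0 0 0 0; 0 0 0 0; 0 0 0 0; 0 0 0 0; 0 0 0 0; 0 0 0 0; 0 0 0 0; 0 0 0 0"}}

```text
clock: 24.23
position: [0.4052, -0.1472, 0.047]
tool_rot: [-3.142, 0.0, -0.326]
force: [-0.2, -0.3, 0.7]
grip_width: 0.0855
```

```bash
python3 -c "
from h import *
fl('wrist',.024,(.405,-.147)); to((.405,-.147,-.036,-.327))
p=bot.grab_frame('scene'); save(p,'s1'); fl('scene',.056,(.4207,.061),p=p)
p=bot.grab_frame('top'); fl('top',.056,(.4207,.061),p=p)
for a in [(.403,-.15),(.553,-.281),(.421,-.268)]:fl('top',.024,a,p=p) "
```

```text
wrist rect [ 0.4074 -0.1498] [92. 63.] yaw -0.325
   by cap [ 0.4036 -0.1465] cap [ 0.4624 -0.1663] 0.86 yaw body>cap -0.288
t 24.33 tcp [ 0.4052 -0.1472  0.047 ] yaw -0.326 grip 0.0856 q7 -1.69 F [-0.4  0.6  0.2]
 row [-0.3 -0.1 83. ] 0.001
scene rect [0.42   0.0659] [96. 69.] yaw -0.061
   by cap [0.4222 0.0633] cap [0.4841 0.0595] 0.58 yaw body>cap -0.105
top rect [0.4179 0.0604] [91. 64.] yaw -0.07
   by cap [0.4238 0.063 ] cap [0.4856 0.0587] 0.77 yaw body>cap -0.021
top rect [ 0.4088 -0.1206] [37. 24.] yaw 0.019
top rect [ 0.5753 -0.2458] [70. 47.] yaw 0.021
none
```

Call:
{"op": "move_arm", "data": {"moves": "0 1 12 0; 0 1 24 0; 0 1 36 0; 0 1 46 0; 0 1 56 0; 0 1 64 0; 0 1 71 0; 0 1 77 0; 0 1 81 0; 0 1 83 0"}}

```text
clock: 25.47
position: [0.4048, -0.1481, -0.0364]
tool_rot: [3.142, 0.0, -0.326]
force: [-1.1, -0.1, 0.0]
grip_width: 0.0857
```

Call:
{"op": "move_arm", "data": {"moves": "0 0 0 0; 0 0 0 0; 0 0 0 0; 0 0 0 0; 0 0 0 0; 0 0 0 0; 0 0 -15 0; 0 0 -40 0; 0 0 -80 0; 0 0 -120 0", "grip": 0.6, "grip_force": 40}}

```text
clock: 26.3
position: [0.4039, -0.1479, 0.0851]
tool_rot: [3.141, 0.002, -0.326]
force: [0.9, -0.7, 0.4]
grip_width: 0.0636
```

Call:
{"op": "move_arm", "data": {"moves": "0 0 -50 0; 0 0 -50 0; 0 0 -50 0; 0 0 -50 0; 0 0 -50 0; 0 0 -50 0; 0 0 -50 0; 0 0 -50 0; 0 0 -50 0; 0 0 -50 0"}}

```text
clock: 27.13
position: [0.4048, -0.1481, 0.1337]
tool_rot: [3.142, 0.001, -0.326]
force: [0.5, 0.2, 0.0]
grip_width: 0.0634
```

```bash
python3 -c "
from h import *
held(.060); to((.4207,.0609,.134,-.067))"
```

```text
top face [ 8.  -1.6] [92. 88.] dyaw 1.569
cap [(array([61.2, -2.1]), np.float64(0.0567), 0.87)]
t 27.23 tcp [ 0.4049 -0.1481  0.1339] yaw -0.326 grip 0.0631 q7 -1.69 F [-1.  -0.4 -0.8]
 row [-5.200e+01 -2.031e+02 -1.000e-01] -0.259
```

Call:
{"op": "move_arm", "data": {"moves": "-9 -35 0 -0.06; -18 -70 0 -0.12; -27 -105 0 -0.18; -36 -140 0 -0.24; -45 -175 0 -0.259; -50 -196 0 -0.259; -52 -203 0 -0.259; -52 -203 0 -0.259; -52 -203 0 -0.259; -52 -203 0 -0.259"}}

```text
clock: 28.07
position: [0.4206, 0.0595, 0.134]
tool_rot: [3.141, 0.0, -0.069]
force: [0.9, -0.7, -0.4]
grip_width: 0.0632
```

Call:
{"op": "move_arm", "data": {"moves": "0 0 0 0; 0 0 22 0; 0 0 44 0; 0 0 64 0; 0 0 80 0; 0 0 92 0; 0 0 100 0; 0 0 106 0; 0 0 108 0; 0 0 108 0"}}

```text
clock: 28.9
position: [0.4207, 0.0605, 0.026]
tool_rot: [3.141, 0.0, -0.068]
force: [-1.1, 0.6, -1.3]
grip_width: 0.0634
```

```bash
python3 -c "
from h import *
to((.4209,.0609,.0205,-.067))"
```

```text
t 28.9 tcp [0.4207 0.0605 0.026 ] yaw -0.068 grip 0.0634 q7 -2.05 F [-1.1  0.6 -1.3]
 row [ 0.1 -0.4  5.5] -0.001
```

Call:
{"op": "move_arm", "data": {"moves": "0 -0.4 2 0; 0 -0.4 4 0; 0 -0.4 5.5 0; 0 -0.4 5.5 0; 0 -0.4 5.5 0; 0 -0.4 5.5 0; 0 -0.4 5.5 0; 0 -0.4 5.5 0; 0 -0.4 5.5 0; 0 -0.4 5.5 0"}}

```text
clock: 29.73
position: [0.4207, 0.0612, 0.0206]
tool_rot: [-3.142, -0.0, -0.067]
force: [1.2, -0.3, -0.1]
grip_width: 0.0634
```

Call:
{"op": "move_arm", "data": {"moves": "0 0 0 0; 0 0 0 0; 0 0 0 0; 0 0 0 0; 0 0 0 0; 0 0 0 0; 0 0 -30 0; 0 0 -70 0; 0 0 -105 0; 0 0 -110 0", "grip": 1}}

```text
clock: 30.57
position: [0.4228, 0.0616, 0.1352]
tool_rot: [-3.14, -0.006, -0.068]
force: [1.7, -0.2, 1.7]
grip_width: 0.0855
```

Call:
{"op": "move_arm", "data": {"moves": "3 37 0 -0.05; 6 75 0 -0.1; 9 115 0 -0.15; 12 155 0 -0.2; 15 195 0 -0.248; 18 235 0 -0.248; 20 270 20 -0.248; 22 305 45 -0.248; 24 327 70 -0.248; 24 327 80 -0.248"}}

```text
clock: 31.4
position: [0.4208, -0.271, 0.0477]
tool_rot: [3.141, 0.002, 0.176]
force: [-1.5, 0.3, -0.6]
grip_width: 0.0853
```

Call:
{"op": "move_arm", "data": {"moves": "0 0 0 0; 0 0 0 0; 0 0 0 0; 0 0 0 0; 0 0 0 0; 0 0 0 0; 0 0 0 0; 0 0 0 0; 0 0 0 0; 0 0 0 0"}}

```text
clock: 32.23
position: [0.4227, -0.2667, 0.0506]
tool_rot: [3.142, -0.0, 0.181]
force: [0.2, 0.6, -0.1]
grip_width: 0.0855
```

```bash
python3 -c "
from h import *
fl('wrist',.024,(.422,-.267)); to((.422,-.267,-.036,.18))
p=bot.grab_frame('top'); fl('top',.08,(.4207,.061),p=p)
for a in [(.553,-.281)]:fl('top',.024,a,p=p) "
```

```text
wrist rect [ 0.4253 -0.2671] [92. 63.] yaw 0.179
   by cap [ 0.4219 -0.2694] cap [ 0.4829 -0.2584] 0.93 yaw body>cap 0.146
t 32.33 tcp [ 0.4227 -0.2667  0.0505] yaw 0.181 grip 0.0848 q7 -1.03 F [0.4 0.3 0.3]
 row [-0.7  0.2 86.5] 0.001
top rect [0.4197 0.06  ] [90. 63.] yaw -0.061
   by cap [0.4204 0.0588] cap [0.4823 0.0551] 0.59 yaw body>cap -0.08
top rect [ 0.5748 -0.241 ] [68. 48.] yaw 0.165
   by cap [ 0.4301 -0.2633] cap [ 0.4913 -0.2531] 0.98 yaw body>cap -3.0
```

Call:
{"op": "move_arm", "data": {"moves": "0 0.5 12 0; 0 0.5 24 0; 0 0.5 36 0; 0 0.5 48 0; 0 0.5 58 0; 0 0.5 67 0; 0 0.5 74 0; 0 0.5 80 0; 0 0.5 84 0; 0 0.5 86.5 0"}}

```text
clock: 33.32
position: [0.4228, -0.2671, -0.0364]
tool_rot: [-3.141, 0.0, 0.181]
force: [-0.0, -0.8, -0.2]
grip_width: 0.0853
```

Call:
{"op": "move_arm", "data": {"moves": "0 0 0 0; 0 0 0 0; 0 0 0 0; 0 0 0 0; 0 0 0 0; 0 0 0 0; 0 0 -15 0; 0 0 -40 0; 0 0 -80 0; 0 0 -120 0", "grip": 0.6, "grip_force": 40}}

```text
clock: 34.15
position: [0.422, -0.2667, 0.085]
tool_rot: [-3.14, 0.002, 0.181]
force: [1.0, -0.7, 0.2]
grip_width: 0.0632
```

Call:
{"op": "move_arm", "data": {"moves": "0 0 -60 0; 0 0 -60 0; 0 0 -60 0; 0 0 -60 0; 0 0 -60 0; 0 0 -60 0; 0 0 -60 0; 0 0 -60 0; 0 0 -60 0; 0 0 -60 0"}}

```text
clock: 34.98
position: [0.4227, -0.2671, 0.1437]
tool_rot: [-3.141, 0.0, 0.181]
force: [0.1, -0.2, -0.1]
grip_width: 0.0632
```

```bash
python3 -c "
from h import *
held(.060); to((.4207,.0609,.144,-.067))"
```

```text
top face [ 7.8 -1.2] [92. 88.] dyaw 1.549
cap [(array([61.4, -0.7]), np.float64(0.0566), 0.85)]
t 35.08 tcp [ 0.4228 -0.2671  0.1439] yaw 0.181 grip 0.0633 q7 -1.01 F [-0.  -1.2 -0.5]
 row [ 5.70e+01 -3.23e+02 -1.00e-01] 0.248
```

Place height now TCP .044 (pile top .080).

Call:
{"op": "move_arm", "data": {"moves": "7 -38 0 0.06; 14 -76 0 0.12; 21 -114 0 0.18; 28 -152 0 0.248; 35 -190 0 0.248; 42 -228 0 0.248; 49 -266 0 0.248; 54 -300 0 0.248; 57 -320 0 0.248; 57 -323 0 0.248"}}

```text
clock: 35.92
position: [0.4208, 0.0647, 0.1442]
tool_rot: [-3.14, -0.0, -0.062]
force: [0.5, 0.9, -0.7]
grip_width: 0.0634
```

Call:
{"op": "move_arm", "data": {"moves": "0 0 0 0; 0 0 0 0; 0 0 15 0; 0 0 35 0; 0 0 55 0; 0 0 70 0; 0 0 82 0; 0 0 90 0; 0 0 94 0; 0 0 94 0"}}

```text
clock: 36.75
position: [0.4206, 0.0601, 0.0496]
tool_rot: [3.141, 0.001, -0.068]
force: [-0.2, 0.3, 0.5]
grip_width: 0.0634
```

```bash
python3 -c "
from h import *
to((.4209,.0609,.0445,-.067))
p=bot.grab_frame('top'); fl('top',.024,(.553,-.281),p=p)"
```

```text
t 36.75 tcp [0.4206 0.0601 0.0496] yaw -0.068 grip 0.0634 q7 -2.06 F [-0.2  0.3  0.5]
 row [ 0.2 -0.8  5.1] -0.001
top rect [ 0.576  -0.2424] [68. 48.] yaw 0.121
```

Call:
{"op": "move_arm", "data": {"moves": "0 -0.8 2 0; 0 -0.8 4 0; 0 -0.8 5 0; 0 -0.8 5 0; 0 -0.8 5 0; 0 -0.8 5 0; 0 -0.8 5 0; 0 -0.8 5 0; 0 -0.8 5 0; 0 -0.8 5 0"}}

```text
clock: 37.68
position: [0.4209, 0.0616, 0.0451]
tool_rot: [-3.142, -0.0, -0.067]
force: [-1.0, -0.3, -1.0]
grip_width: 0.0632
```

Call:
{"op": "move_arm", "data": {"moves": "0 0 0 0; 0 0 0 0; 0 0 0 0; 0 0 0 0; 0 0 0 0; 0 0 0 0; 0 0 -30 0; 0 0 -70 0; 0 0 -90 0; 0 0 -90 0", "grip": 1}}

```text
clock: 38.52
position: [0.4228, 0.062, 0.1387]
tool_rot: [-3.14, -0.006, -0.068]
force: [0.5, -0.2, 0.5]
grip_width: 0.0853
```

```bash
python3 -c "
from h import *
p=bot.grab_frame('top'); save(p,'t2'); r=fl('top',.024,(.576,-.225),p=p); fl('top',.104,(.421,.061),p=p)
to((.576,-.22,.06,.12))
cv2.imwrite('pics/t2c.png',cv2.resize(p['frame'][140:330,260:480,::-1],None,fx=3,fy=3))"
```

```text
top rect [ 0.5736 -0.2333] [88. 64.] yaw 0.167
   by cap [ 0.5728 -0.2432] cap [ 0.6339 -0.2329] 0.79 yaw body>cap -0.006
none
t 38.62 tcp [0.4213 0.0616 0.1356] yaw -0.067 grip 0.0854 q7 -2.01 F [ 0.2 -0.5 -0.8]
 row [173.2 270.6  75.8] -0.187
```

View pics/t2c.png

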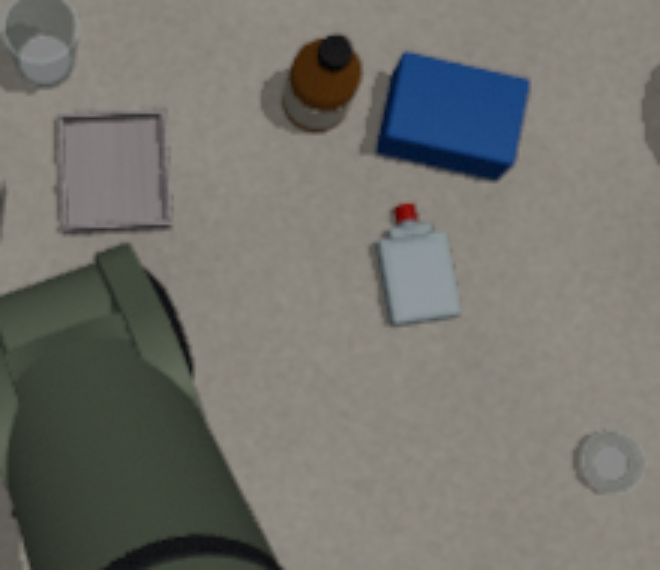

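Call:
{"op": "move_arm", "data": {"moves": "21 35 0 -0.05; 42 70 0 -0.1; 63 105 0 -0.15; 84 140 0 -0.217; 105 175 0 -0.217; 126 210 0 -0.217; 147 245 10 -0.217; 165 276 30 -0.217; 175 292 55 -0.217; 175 292 80 -0.217"}}

```text
clock: 39.45
position: [0.5759, -0.246, 0.0521]
tool_rot: [3.14, 0.001, 0.146]
force: [-0.2, -0.2, -0.3]
grip_width: 0.0852
```

Call:
{"op": "move_arm", "data": {"moves": "0 0 0 0; 0 0 0 0; 0 0 0 0; 0 0 0 0; 0 0 0 0; 0 0 0 0; 0 0 0 0; 0 0 0 0; 0 0 0 0; 0 0 0 0"}}

```text
clock: 40.28
position: [0.5758, -0.2415, 0.0551]
tool_rot: [3.142, -0.0, 0.15]
force: [-0.3, -0.9, -0.4]
grip_width: 0.0853
```

```bash
python3 -c "
from h import *
r=fl('wrist',.024,(.576,-.242)); to((.576,-.242,-.036,.15))
p=bot.grab_frame('top'); fl('top',.104,(.4207,.061),p=p);fl('scene',.104,(.4207,.061))"
```

```text
wrist rect [ 0.5784 -0.2326] [93. 63.] yaw 0.168
   by cap [ 0.5774 -0.2329] cap [ 0.6385 -0.2225] 0.83 yaw body>cap 0.165
t 40.38 tcp [ 0.5758 -0.2415  0.055 ] yaw 0.15 grip 0.0856 q7 -1.22 F [-0.2  0.1  0.5]
 row [ 0.1  0.5 91. ] -0.0
top rect [0.4186 0.0608] [90. 64.] yaw -0.07
   by cap [0.4226 0.0659] cap [0.4845 0.0616] 0.81 yaw body>cap 0.018
scene rect [0.421  0.0658] [97. 69.] yaw -0.061
   by cap [0.4221 0.0613] cap [0.484  0.0575] 0.71 yaw body>cap -0.142
```

Call:
{"op": "move_arm", "data": {"moves": "2 -8.5 5 -0.018; 2 -8.5 15 -0.018; 2 -8.5 30 -0.018; 2 -8.5 44 -0.018; 2 -8.5 57 -0.018; 2 -8.5 68 -0.018; 2 -8.5 77 -0.018; 2 -8.5 84 -0.018; 2 -8.5 88 -0.018; 2 -8.5 91 -0.018"}}

```text
clock: 41.42
position: [0.5765, -0.2328, -0.0364]
tool_rot: [-3.141, 0.0, 0.168]
force: [-0.3, -1.5, 0.3]
grip_width: 0.0854
```

Call:
{"op": "move_arm", "data": {"moves": "0 0 0 0; 0 0 0 0; 0 0 0 0; 0 0 0 0; 0 0 0 0; 0 0 0 0; 0 0 -15 0; 0 0 -40 0; 0 0 -80 0; 0 0 -120 0", "grip": 0.6, "grip_force": 40}}

```text
clock: 42.25
position: [0.5757, -0.2324, 0.0857]
tool_rot: [-3.141, 0.001, 0.168]
force: [0.2, -0.5, -0.5]
grip_width: 0.0632
```

Call:
{"op": "move_arm", "data": {"moves": "0 0 -30 0; 0 0 -60 0; 0 0 -80 0; 0 0 -80 0; 0 0 -80 0; 0 0 -80 0; 0 0 -80 0; 0 0 -80 0; 0 0 -80 0; 0 0 -80 0"}}

```text
clock: 43.08
position: [0.5763, -0.2327, 0.1635]
tool_rot: [-3.141, 0.001, 0.168]
force: [-0.4, -0.4, -0.7]
grip_width: 0.0633
```

```bash
python3 -c "
from h import *
held(.060); to((.4207,.0609,.164,-.067))"
```

```text
top face [ 7.3 -0.8] [93. 87.] dyaw 1.569
cap [(array([62. , -0.1]), np.float64(0.0565), 0.81)]
t 43.18 tcp [ 0.5765 -0.2327  0.1637] yaw 0.168 grip 0.0633 q7 -1.2 F [-0.1  0.8 -1.4]
 row [-1.045e+02 -3.155e+02 -2.000e-01] 0.235
```

Place height TCP .068 (pile top .104).

Call:
{"op": "move_arm", "data": {"moves": "-13 -38 0 0.06; -25 -76 0 0.12; -38 -114 0 0.18; -50 -152 0 0.235; -63 -190 0 0.235; -75 -228 0 0.235; -88 -266 0 0.235; -98 -295 0 0.235; -104.5 -314 0 0.235; -104.5 -315.5 0 0.235"}}

```text
clock: 44.02
position: [0.4193, 0.0641, 0.1643]
tool_rot: [-3.141, 0.0, -0.063]
force: [0.4, 0.3, -1.2]
grip_width: 0.0632
```

Call:
{"op": "move_arm", "data": {"moves": "0 0 0 0; 0 0 0 0; 0 0 15 0; 0 0 35 0; 0 0 52 0; 0 0 67 0; 0 0 78 0; 0 0 86 0; 0 0 90 0; 0 0 90 0"}}

```text
clock: 44.85
position: [0.4208, 0.0603, 0.0735]
tool_rot: [3.141, 0.001, -0.068]
force: [-0.2, 0.0, -0.9]
grip_width: 0.063
```

```bash
python3 -c "
from h import *
to((.4209,.0609,.0685,-.067))"
```

```text
t 44.85 tcp [0.4208 0.0603 0.0735] yaw -0.068 grip 0.063 q7 -2.06 F [-0.2  0.  -0.9]
 row [ 0.1 -0.6  5. ] -0.001
```

Call:
{"op": "move_arm", "data": {"moves": "0 -0.6 2 0; 0 -0.6 4 0; 0 -0.6 5 0; 0 -0.6 5 0; 0 -0.6 5 0; 0 -0.6 5 0; 0 -0.6 5 0; 0 -0.6 5 0; 0 -0.6 5 0; 0 -0.6 5 0"}}

```text
clock: 45.68
position: [0.4209, 0.0615, 0.0691]
tool_rot: [-3.142, -0.0, -0.067]
force: [-0.4, 0.2, -0.9]
grip_width: 0.0633
```

Call:
{"op": "move_arm", "data": {"moves": "0 0 0 0; 0 0 0 0; 0 0 0 0; 0 0 0 0; 0 0 0 0; 0 0 0 0; 0 0 -20 0; 0 0 -50 0; 0 0 -80 0; 0 0 -90 0", "grip": 1}}

```text
clock: 46.52
position: [0.422, 0.0618, 0.1623]
tool_rot: [-3.14, -0.003, -0.067]
force: [0.9, -0.7, 0.1]
grip_width: 0.0857
```

Call:
{"op": "move_arm", "data": {"moves": "20 -15 0 0.02; 45 -40 0 0.02; 70 -65 0 0.023; 95 -87 0 0.023; 120 -110 0 0.023; 145 -130 0 0.023; 165 -148 0 0.023; 169 -151 20 0.023; 169 -151 50 0.023; 169 -151 70 0.023", "grip": 0.7}}

```text
clock: 47.35
position: [0.5991, 0.2009, 0.0867]
tool_rot: [3.141, 0.001, -0.09]
force: [-0.8, -0.5, -0.5]
grip_width: 0.06
```

Call:
{"op": "move_arm", "data": {"moves": "0 0 0 0; 0 0 0 0; 0 0 0 0; 0 0 0 0; 0 0 0 0; 0 0 0 0; 0 0 0 0; 0 0 0 0; 0 0 0 0; 0 0 0 0"}}

```text
clock: 48.18
position: [0.5997, 0.2007, 0.0891]
tool_rot: [-3.142, -0.0, -0.09]
force: [-0.6, 0.2, 0.6]
grip_width: 0.0597
```

```bash
python3 -c "
from h import *
to((.6,.2,.017,-.09)); p=bot.grab_frame('wrist'); save(p,'w5')
H=hsv(p); print('plug',rect(p,.058,.075,(.6,.2),.05,.066,(H[...,1]>100)),'box',rect(p,.044,.056,(.6,.24),.16,.05))
p=bot.grab_frame('top'); fl('top',.128,(.4207,.061),p=p);p=bot.grab_frame('scene');save(p,'s5');fl('scene',.128,(.4207,.061),p=p)
cv2.imwrite('pics/both.png',np.vstack([cv2.imread('pics/w5.png')[::2,::2],cv2.imread('pics/s5.png')[150:390,200:520]]))"
```

```text
t 48.18 tcp [0.5997 0.2007 0.0891] yaw -0.09 grip 0.0597 q7 -2.2 F [-0.6  0.2  0.6]
 row [ 0.4  0.7 72.1] -0.0
plug (array([0.6042, 0.2025, 0.066 ]), array([46., 33.]), np.float64(-0.092), 4158) box (array([0.6076, 0.2522, 0.05  ]), array([199., 110.]), np.float64(1.475), 35519)
none
scene rect [0.4336 0.0409] [84. 38.] yaw 0.489
   by cap [0.4356 0.0298] cap [0.4904 0.0589] 0.58 yaw body>cap 0.302
```

View pics/both.png

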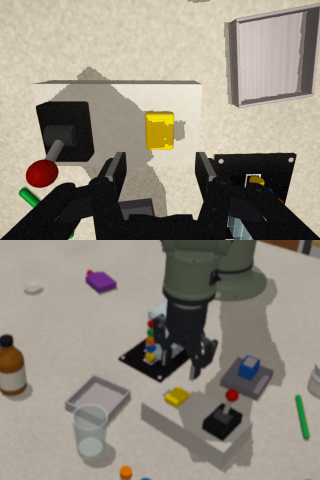

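Call:
{"op": "move_arm", "data": {"moves": "3 -1.8 10 0; 3 -1.8 20 0; 3 -1.8 30 0; 3 -1.8 40 0; 3 -1.8 50 0; 3 -1.8 58 0; 3 -1.8 64 0; 3 -1.8 68 0; 3 -1.8 71 0; 3 -1.8 72 0"}}

```text
clock: 49.22
position: [0.6028, 0.2023, 0.0167]
tool_rot: [3.142, 0.0, -0.09]
force: [-0.0, 0.3, -0.6]
grip_width: 0.0597
```

Call:
{"op": "move_arm", "data": {"moves": "0 0 0 0; 0 0 0 0; 0 0 0 0; 0 0 0 0; 0 0 0 0; 0 0 0 0; 0 0 0 0; 0 0 0 0; 0 0 0 0; 0 0 0 0", "grip": 0.2, "grip_force": 30}}

```text
clock: 50.05
position: [0.6033, 0.2025, 0.0177]
tool_rot: [-3.141, -0.001, -0.09]
force: [0.2, 0.7, 6.2]
grip_width: 0.0333
```

```bash
python3 -c "
from h import *
to((.603,.202,.08,-.09),(.672,.045,.12,-.0)); p=bot.grab_frame('wrist')
H=hsv(p); print('plug',rect(p,.056,.078,(.603,.202),.05,.066,(H[...,1]>100)),'box',rect(p,.044,.056,(.6,.24),.16,.05))
print('tray',rect(p,.014,.032,(.67,.045),.085,.025))"
```

```text
t 50.05 tcp [0.6033 0.2025 0.0177] yaw -0.09 grip 0.0333 q7 -2.22 F [0.2 0.7 6.2]
 row [ -0.2   0.5 -62.3] -0.0
 row [  82.7  150.6 -102.3] -0.09
plug (array([0.6057, 0.2031, 0.066 ]), array([48., 34.]), np.float64(-0.078), 8623) box (array([0.6177, 0.2434, 0.05  ]), array([183.,  89.]), np.float64(1.479), 48392)
tray (array([0.6688, 0.0781, 0.025 ]), array([109.,  52.]), np.float64(0.087), 6905)
```

Call:
{"op": "move_arm", "data": {"moves": "0 0 -10 0; 0 0 -25 0; 0 0 -45 0; 0 0 -65 0; 0 0 -80 0; 10 25 -80 0; 27 60 -80 0; 45 95 -80 0; 62 130 -80 0; 76 161 -80 0"}}

```text
clock: 50.93
position: [0.6647, 0.0322, 0.0979]
tool_rot: [3.141, -0.001, -0.091]
force: [0.1, -0.9, -0.3]
grip_width: 0.033
```

Call:
{"op": "move_arm", "data": {"moves": "0 0 0 0; 0 0 0 0; 0 0 20 0; 0 0 40 0; 0 0 60 0; 0 0 75 0; 0 0 87 0; 0 0 95 0; 0 0 98 0; 0 0 98 0"}}

```text
clock: 51.77
position: [0.6638, 0.0355, -0.0011]
tool_rot: [-3.141, 0.0, -0.09]
force: [-0.5, -0.0, -0.7]
grip_width: 0.0334
```

```bash
python3 -c "
from h import *
to((.665,.035,.0,-.09)); p=bot.grab_frame('wrist');save(p,'w6');save(bot.grab_frame('scene'),'s6')
cv2.imwrite('pics/both6.png',np.hstack([cv2.imread('pics/w6.png')[::2,::2],cv2.imread('pics/s6.png')[220:460,180:500]]))"
```

```text
t 51.77 tcp [ 0.6638  0.0355 -0.0011] yaw -0.09 grip 0.0334 q7 -1.94 F [-0.5 -0.  -0.7]
 row [ 1.2  0.4 -1.1] 0.0
```

View pics/both6.png

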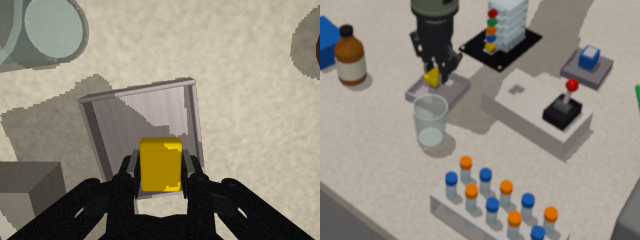

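Call:
{"op": "move_arm", "data": {"moves": "0 0 0 0; 0 0 0 0; 0 0 0 0; 0 0 0 0; 0 0 0 0; 0 0 0 0; 0 0 -30 0; 0 0 -70 0; 0 0 -110 0; 0 0 -150 0", "grip": 0.6}}

```text
clock: 52.7
position: [0.6636, 0.035, 0.1507]
tool_rot: [-3.142, 0.001, -0.09]
force: [0.3, -0.3, -0.2]
grip_width: 0.0513
```

Call:
{"op": "move_arm", "data": {"moves": "-10 -8 -10 -0.12; -40 -30 -10 -0.24; -70 -52 -10 -0.36; -100 -75 -10 -0.48; -130 -97 -10 -0.6; -160 -119 -10 -0.72; -190 -141 -10 -0.84; -220 -163 -10 -0.96; -250 -186 -10 -1.08; -284 -211 -10 -1.2", "grip": 0.75}}

```text
clock: 53.53
position: [0.3996, 0.2709, 0.1593]
tool_rot: [3.141, -0.0, 1.115]
force: [1.7, 1.2, -0.1]
grip_width: 0.064
```

Call:
{"op": "move_arm", "data": {"moves": "0 0 0 -0.12; 0 0 0 -0.24; 0 0 0 -0.36; 0 0 0 -0.48; 0 0 0 -0.6; 0 0 0 -0.72; 0 0 0 -0.84; 0 0 0 -0.96; 0 0 0 -1.08; 0 0 0 -1.2"}}

```text
clock: 54.37
position: [0.4006, 0.2704, 0.1592]
tool_rot: [3.141, 0.0, 2.316]
force: [1.2, -0.7, -1.4]
grip_width: 0.0638
```

Call:
{"op": "move_arm", "data": {"moves": "0 0 0 -0.12; 0 0 0 -0.24; 0 0 0 -0.36; 0 0 0 -0.48; 0 0 0 -0.6; 0 0 0 -0.72; 0 0 0 -0.84; 0 0 0 -0.884; 0 0 0 -0.884; 0 0 0 -0.884"}}

```text
clock: 55.2
position: [0.4006, 0.2703, 0.159]
tool_rot: [3.142, -0.0, -3.092]
force: [-0.2, -0.2, -0.2]
grip_width: 0.0641
```

```bash
python3 -c "
from h import *
to((.4,.271,.06,.052+np.pi)); p=bot.grab_frame('wrist'); save(p,'w7'); H=hsv(p)
print('mod',rect(p,.048,.066,(.4,.271),.05,.058),'block',rect(p,.014,.026,(.4,.271),.08,.02))
print([(w(p,*d['at'],.058)[:2].round(4),d['conf']) for d in bot.search_frame(p,'module')[:2]])
p=bot.grab_frame('top'); print('plug',rect(p,.01,.06,(.67,.04),.09,None,(hsv(p)[...,1]>120))); fl('top',.128,(.4207,.061),p=p);
print('box',rect(p,.044,.056,(.6,.24),.16,.05))
fl('scene',.128,(.4207,.061))"
```

```text
t 55.2 tcp [0.4006 0.2703 0.159 ] yaw -3.092 grip 0.0641 q7 0.34 F [-0.2 -0.2 -0.2]
 row [ 0.6  0.7 99. ] -0.002
mod (array([0.3993, 0.2736, 0.058 ]), array([46., 33.]), np.float64(0.04), 2341) block (array([0.4005, 0.2736, 0.02  ]), array([100.,  90.]), np.float64(0.049), 8343)
[(array([0.3982, 0.2734]), 0.69), (array([0.3965, 0.0984]), 0.15)]
plug (array([0.6622, 0.0346, 0.0386]), array([45., 33.]), np.float64(0.019), 194)
top rect [0.4618 0.0604] [55. 23.] yaw 1.125
box (array([0.6047, 0.2499, 0.05  ]), array([201., 111.]), np.float64(1.476), 2256)
scene rect [0.421  0.0656] [99. 69.] yaw -0.06
```

Call:
{"op": "move_arm", "data": {"moves": "1 2 15 0; 1 2 35 0; 1 2 55 0; 1 2 75 0; 1 2 88 0; 1 2 95 0; 1 2 99 0; 1 2 99 0; 1 2 99 0; 1 2 99 0"}}

```text
clock: 56.33
position: [0.3998, 0.2727, 0.0607]
tool_rot: [3.141, 0.001, -3.09]
force: [-0.4, -0.4, -0.4]
grip_width: 0.0641
```

```bash
python3 -c "
from h import *
to((.3997,.2725,.001,.05+np.pi)); p=bot.grab_frame('wrist'); save(p,'w8'); H=hsv(p)
print('mod',rect(p,.048,.066,(.4,.271),.05,.058),'block',rect(p,.014,.026,(.4,.271),.08,.02))"
```

```text
t 56.33 tcp [0.3998 0.2727 0.0607] yaw -3.09 grip 0.0641 q7 0.18 F [-0.4 -0.4 -0.4]
 row [ 0.2 -0.2 59.7] 0.002
mod (array([0.3987, 0.2736, 0.058 ]), array([47., 33.]), np.float64(0.051), 4968) block (array([0.4004, 0.2737, 0.02  ]), array([100.,  90.]), np.float64(0.049), 15174)
```

View pics/w8.png

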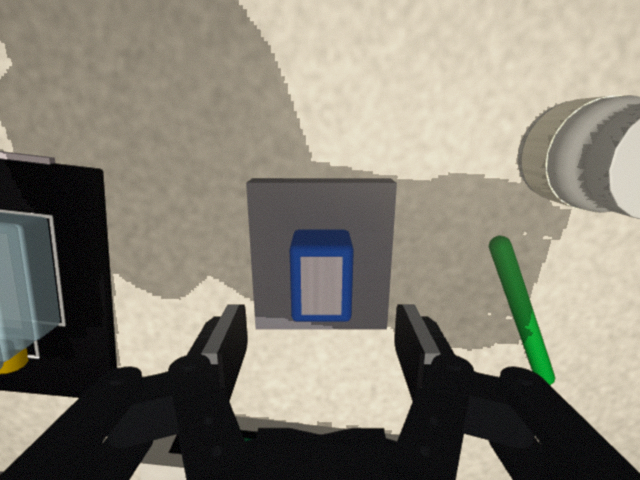

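Call:
{"op": "move_arm", "data": {"moves": "0.5 0.5 10 0; 0.5 0.5 20 0; 0.5 0.5 30 0; 0.5 0.5 38 0; 0.5 0.5 45 0; 0.5 0.5 51 0; 0.5 0.5 56 0; 0.5 0.5 59 0; 0.5 0.5 60 0; 0.5 0.5 60 0"}}

```text
clock: 57.22
position: [0.3989, 0.2729, -0.0001]
tool_rot: [3.142, -0.0, -3.089]
force: [-0.8, -0.0, -0.7]
grip_width: 0.0641
```

Call:
{"op": "move_arm", "data": {"moves": "0 0 0 0; 0 0 0 0; 0 0 0 0; 0 0 0 0; 0 0 0 0; 0 0 0 0; 0 0 0 0; 0 0 0 0; 0 0 0 0; 0 0 0 0", "grip": 0.2, "grip_force": 50}}

```text
clock: 58.05
position: [0.3991, 0.273, 0.0005]
tool_rot: [3.141, 0.001, -3.089]
force: [-1.9, -1.7, 6.4]
grip_width: 0.0334
```

Call:
{"op": "move_arm", "data": {"moves": "0 0 -5 0; 0 0 -15 0; 0 0 -30 0; 0 0 -55 0; 0 0 -80 0; 0 0 -110 0; 0 0 -130 0; 0 0 -130 0; 0 0 -130 0; 0 0 -130 0"}}

```text
clock: 58.88
position: [0.3988, 0.2724, 0.1299]
tool_rot: [-3.141, -0.0, -3.09]
force: [0.3, 0.1, -1.7]
grip_width: 0.0334
```

```bash
cat >> h.py <<'E'
def heldbox(zt):
    p=bot.grab_frame("wrist"); s=bot.observe(); A=R.from_euler('xyz',s["tool_rot"]).as_matrix(); P=s["position"]; top=P[2]+zt
    C=cloud(p); m=(p["z_map"]>0)&(np.hypot(*(C[...,:2]-P[:2]).transpose(2,0,1))<.04)&(hsv(p)[...,1]>100)&(abs(C[...,2]-top)<.02)
    print("top z rel",np.percentile(C[...,2][m]-P[2],[50,90]).round(4))
    r=rect(p,top-.006,top+.006,P[:2],.05,top); y0=np.arctan2(A[1,0],A[0,0])
    print("held centre in tool",(A[:2,:2].T@(r[0][:2]-P[:2])*1000).round(1),r[1],"dyaw",round((r[2]-y0+1.57)%3.1416-1.57,3))
E
python3 -c "
from h import *
heldbox(.058); to((.603,.2025,.14,-.09+np.pi))"
```

```text
top z rel [0.0562 0.0572]
held centre in tool [1.1 1.3] [54. 53.] dyaw -0.828
t 58.93 tcp [0.3986 0.2724 0.1295] yaw -3.089 grip 0.0333 q7 0.3 F [-0.6  0.6 -0.9]
 row [-200.4  -80.5  -10.6] 0.142
```

Call:
{"op": "move_arm", "data": {"moves": "-20 -15 -12 0.03; -50 -35 -12 0.06; -85 -60 -12 0.1; -120 -75 -12 0.142; -155 -89 -12 0.142; -190 -89 -12 0.142; -225 -89 -12 0.142; -250 -89 -12 0.142; -262 -89 -12 0.142; -262 -89 -12 0.142"}}

```text
clock: 59.77
position: [0.6665, 0.1976, 0.1398]
tool_rot: [-3.141, -0.002, 3.051]
force: [-0.3, 0.4, -2.4]
grip_width: 0.033
```

Call:
{"op": "move_arm", "data": {"moves": "0 0 0 0; 0 0 0 0; 0 0 0 0; 0 0 0 0; 0 0 0 0; 0 0 0 0; 0 0 0 0; 0 0 0 0; 0 0 0 0; 0 0 0 0"}}

```text
clock: 60.6
position: [0.6652, 0.1976, 0.1421]
tool_rot: [-3.142, 0.0, 3.052]
force: [0.9, -0.3, -0.9]
grip_width: 0.0332
```

```bash
python3 -c "
from h import *
to((.603,.2025,.14,-.09+np.pi)); p=bot.grab_frame('wrist'); save(p,'w9')
print('box',rect(p,.044,.056,(.6,.24),.16,.05))
print([(w(p,*d['at'],.05)[:2].round(4),d['at'],d['conf']) for d in bot.pinpoint(p,'controller_hole0')[:2]])
C=cloud(p); m=(abs(C[...,0]-.603)<.03)&(abs(C[...,1]-.202)<.03)&(C[...,2]<.042)&(p['z_map']>0)
rr,cc=np.nonzero(m); print('hole px',len(rr), rr.min(),rr.max(),cc.min(),cc.max()) if len(rr) else 0
"
```

```text
t 60.6 tcp [0.6652 0.1976 0.1421] yaw 3.052 grip 0.0332 q7 0.63 F [ 0.9 -0.3 -0.9]
 row [62.4 -0.7  2. ] 0.0
box (array([0.6067, 0.2521, 0.05  ]), array([199., 109.]), np.float64(1.477), 33319)
[(array([0.6003, 0.2022]), [317.7, 149.0], 0.7)]
hole px 1366 129 172 303 334
```

View pics/w9.png

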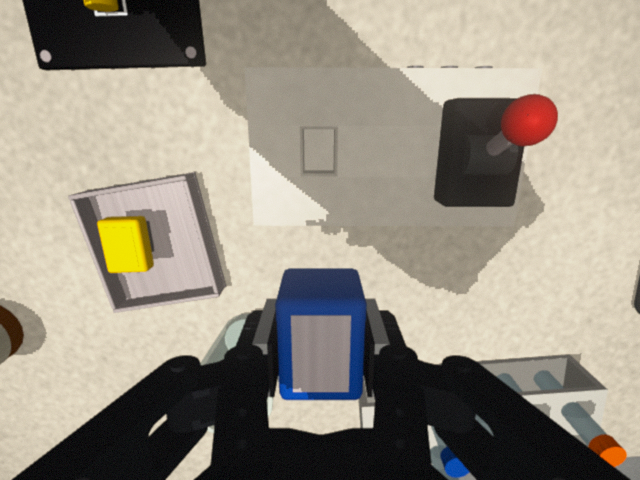

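```bash
python3 -c "
from h import *
p=bot.grab_frame('wrist'); s=bot.observe(); A=R.from_euler('xyz',s['tool_rot']).as_matrix(); P=s['position']
for c,r in [(319,149.5),(302,149),(336,149),(319,126.5),(319,173)]: print(w(p,c,r,.05)[:2].round(4))
C=cloud(p); T=(C-P)@A
for c in (300,320,340): print(c,[(r,(T[r,c]*1000).round(1).tolist()) for r in (270,280,300,306,310,314,318,325,350,380,390,394,398,402)])
g=cv2.cvtColor(p['frame'],cv2.COLOR_RGB2GRAY); print(g[300:325,320],g[390:404,320]); print(g[149,296:342],g[120:178,319])
b=hsv(p); m=(b[...,0]>100)&(b[...,0]<130)&(b[...,1]>100)&(abs(T[...,1])<.02)&(T[...,2]<-.05)&(T[...,2]>-.065)&(abs(T[...,0])<.03)
print(np.percentile(T[m][:,0],[1,99]).round(4),np.percentile(T[m][:,1],[1,99]).round(4),np.median(T[m][:,2]))
"
```

```text
[0.6008 0.2032]
[0.5993 0.1911]
[0.6015 0.2153]
[0.5852 0.2046]
[0.6173 0.2016]
300 [(270, [20.8, -8.2, -27.2]), (280, [21.2, -7.6, -38.8]), (300, [20.0, -6.8, -54.2]), (306, [18.4, -6.7, -55.7]), (310, [17.4, -6.6, -57.0]), (314, [15.0, -6.8, -55.6]), (318, [13.9, -6.7, -56.6]), (325, [11.3, -6.8, -57.1]), (350, [0.1, -7.0, -56.4]), (380, [-13.3, -7.3, -56.8]), (390, [-18.4, -7.4, -56.4]), (394, [-19.3, -7.3, -57.6]), (398, [-22.4, -7.5, -56.3]), (402, [-204.0, -21.9, 143.2])]
320 [(270, [21.0, 0.6, -27.7]), (280, [21.0, 0.6, -38.4]), (300, [20.1, 0.6, -54.4]), (306, [18.7, 0.6, -56.5]), (310, [17.0, 0.6, -56.3]), (314, [15.1, 0.6, -55.7]), (318, [14.1, 0.6, -56.9]), (325, [11.1, 0.6, -56.9]), (350, [0.1, 0.6, -56.5]), (380, [-13.2, 0.6, -57.0]), (390, [-18.8, 0.5, -56.0]), (394, [80.9, 1.0, -173.2]), (398, [-22.1, 0.5, -56.6]), (402, [-203.5, -0.2, 142.6])]
340 [(270, [21.4, 9.2, -28.7]), (280, [21.2, 8.7, -38.9]), (300, [20.6, 7.9, -55.4]), (306, [18.3, 7.9, -55.6]), (310, [16.6, 7.9, -55.6]), (314, [15.3, 7.9, -56.2]), (318, [14.3, 7.9, -57.3]), (325, [11.4, 7.9, -57.3]), (350, [0.0, 8.2, -56.4]), (380, [-13.4, 8.4, -56.8]), (390, [-18.4, 8.5, -56.5]), (394, [-19.8, 8.4, -57.1]), (398, [-22.5, 8.5, -56.2]), (402, [-202.8, 21.4, 141.8])]
[ 54  53  54  59  54  58  57  59  63  60  57  56  56  60  67 102 132 141
 141 143 142 139 141 141 139] [141 130  79  47  43  48  44  45  43  85 172 210 212 209]
[158 155 156 153 139 133 124 114 138 152 156 154 150 156 157 157 159 155
 154 157 153 157 157 151 159 156 159 159 158 156 159 157 155 156 155 157
 155 138 119 124 130 139 152 155 153 153] [149 149 150 147 146 149 138 129 129 146 154 154 158 153 154 151 152 154
 155 154 156 154 156 155 154 155 154 155 152 151 158 158 152 154 155 158
 157 157 152 157 156 155 153 156 156 151 154 156 159 150 126 110 109 123
 138 142 145 152]
[-0.0233  0.0215] [-0.0158  0.0174] -0.056001903251170805
```

Call:
{"op": "move_arm", "data": {"moves": "20 -0.8 0 0; 40 -0.8 0 0; 55 -0.8 0 0; 64 -0.8 0 0; 64 -0.8 15 0; 64 -0.8 35 0; 64 -0.8 55 0; 64 -0.8 72 0; 64 -0.8 82 0; 64 -0.8 87 0"}}

```text
clock: 61.58
position: [0.6012, 0.2022, 0.0531]
tool_rot: [-3.141, -0.002, 3.052]
force: [0.1, 0.4, -1.1]
grip_width: 0.0332
```

Call:
{"op": "move_arm", "data": {"moves": "0 0 0 0; 0 0 0 0; 0 0 0 0; 0 0 2 0; 0 0 4 0; 0 0 6 0; 0 0 7 0; 0 0 8 0; 0 0 9 0; 0 0 10 0"}}

```text
clock: 62.42
position: [0.6014, 0.2027, 0.045]
tool_rot: [3.142, 0.0, 3.052]
force: [0.5, 0.2, -1.0]
grip_width: 0.0331
```

```bash
python3 -c "
from h import *
to((.6013,.2025,.0275,-.09+np.pi)); heldbox(.057)"
```

```text
t 62.42 tcp [0.6014 0.2027 0.045 ] yaw 3.052 grip 0.0331 q7 0.47 F [ 0.5  0.2 -1. ]
 row [ 0.1 -0.2 17.5] 0.0
top z rel [0.056 0.057]
held centre in tool [0.8 0.7] [62. 47.] dyaw 1.57
```

Call:
{"op": "move_arm", "data": {"moves": "0 0 1 0; 0 0 2 0; 0 0 3 0; 0 0 4 0; 0 0 5 0; 0 0 6 0; 0 0 6 0; 0 0 6 0; 0 0 6 0; 0 0 6 0"}}

```text
clock: 63.3
position: [0.6014, 0.2026, 0.0391]
tool_rot: [3.142, 0.0, 3.052]
force: [-0.4, -0.1, -1.0]
grip_width: 0.0332
```

Call:
{"op": "move_arm", "data": {"moves": "0 0 1.5 0; 0 0 3 0; 0 0 4.5 0; 0 0 6 0; 0 0 7.5 0; 0 0 9 0; 0 0 10 0; 0 0 11 0; 0 0 11 0; 0 0 11 0"}}

```text
clock: 64.13
position: [0.6014, 0.2026, 0.028]
tool_rot: [3.142, -0.0, 3.052]
force: [0.8, -0.7, -1.2]
grip_width: 0.0331
```

Call:
{"op": "move_arm", "data": {"moves": "0 0 0.5 0; 0 0 1 0; 0 0 1.5 0; 0 0 1.5 0; 0 0 1.5 0; 0 0 1.5 0; 0 0 1.5 0; 0 0 1.5 0; 0 0 1.5 0; 0 0 1.5 0"}}

```text
clock: 64.97
position: [0.6014, 0.2026, 0.0266]
tool_rot: [3.142, 0.0, 3.052]
force: [-0.7, -0.2, 0.9]
grip_width: 0.0331
```

```bash
python3 -c "
from h import *
to()
p=bot.grab_frame('top'); r=fl('top',.128,(.4207,.061),p=p);fl('scene',.128,(.4207,.061))"
```

```text
t 64.97 tcp [0.6014 0.2026 0.0266] yaw 3.052 grip 0.0331 q7 0.46 F [-0.7 -0.2  0.9]
top rect [0.4188 0.0606] [89. 63.] yaw -0.07
   by cap [0.4231 0.0542] cap [0.485  0.0499] 0.79 yaw body>cap -0.167
scene rect [0.4495 0.0438] [75. 29.] yaw 0.49
   by cap [0.4363 0.0296] cap [0.491  0.0588] 0.84 yaw body>cap 0.354
```

Call:
{"op": "move_arm", "data": {"moves": "0 0 0 0; 0 0 0 0; 0 0 0 0; 0 0 0 0; 0 0 0 0; 0 0 0 0; 0 0 -25 0; 0 0 -60 0; 0 0 -100 0; 0 0 -140 0", "grip": 0.7}}

```text
clock: 66.0
position: [0.6008, 0.2026, 0.1679]
tool_rot: [-3.142, -0.001, 3.052]
force: [0.4, -0.2, 1.3]
grip_width: 0.0598
```

Call:
{"op": "move_arm", "data": {"moves": "-20 0 0 0; -40 0 0 0; -60 0 0 0; -60 0 0 0; -60 0 0 0; -60 0 0 0; -60 0 0 0; -60 0 0 0; -60 0 0 0; -60 0 0 0", "grip": 0}}

```text
clock: 66.83
position: [0.661, 0.1972, 0.1667]
tool_rot: [-3.142, 0.0, 3.052]
force: [0.3, 0.6, -0.8]
grip_width: -0.0001
```

```bash
cat > tg.py <<'E'
from h import *
import sys
for cam in ("wrist","top","scene"):
    p=bot.grab_frame(cam); save(p,cam+sys.argv[1]); C=cloud(p); h=hsv(p); m=((h[...,0]<6)|(h[...,0]>174))&(h[...,1]>150)&(h[...,2]>70)&(abs(C[...,0]-.61)<.07)&(abs(C[...,1]-.31)<.06)&(C[...,2]>.08)
    print(cam,"ball",np.median(C[m],0).round(4),np.percentile(C[m],95,axis=0).round(3),np.percentile(C[m],5,axis=0).round(3),m.sum())
    print(cam,"module top",rect(p,.075,.095,(.602,.2025),.04,.084))
to((.552,.3175,.14,3.052),(.552,.3175,.071,3.052))
E
python3 tg.py A
```

```text
wrist ball [0.5913 0.3098 0.1256] [0.601 0.32  0.129] [0.582 0.302 0.118] 1616
wrist module top (array([0.6031, 0.2032, 0.084 ]), array([45., 33.]), np.float64(-0.092), 3188)
top ball [0.5892 0.3107 0.1254] [0.601 0.321 0.13 ] [0.58  0.303 0.119] 75
top module top (array([0.6013, 0.2007, 0.084 ]), array([45., 34.]), np.float64(0.024), 230)
scene ball [0.5987 0.3171 0.1261] [0.604 0.325 0.132] [0.589 0.308 0.116] 114
scene module top (array([0.6073, 0.2059, 0.084 ]), array([53., 38.]), np.float64(-0.095), 309)
t 66.98 tcp [0.6611 0.1972 0.1666] yaw 3.052 grip 0.0002 q7 0.64 F [ 0.3 -0.8  0.5]
 row [119.5 110.   26.6] -0.0
 row [119.5 110.   95.6] -0.0
```

View pics/wristA.png

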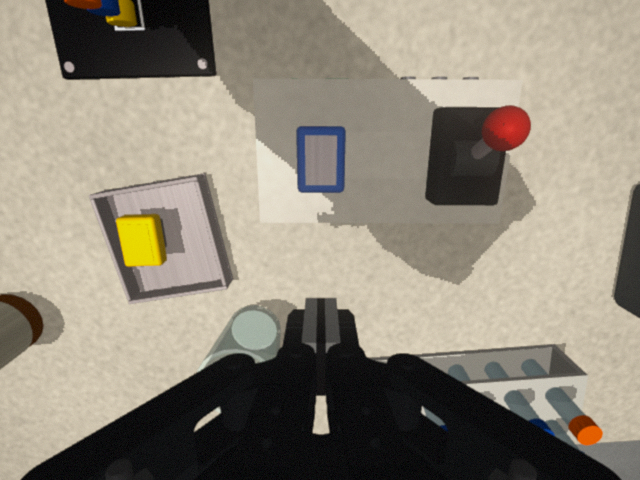

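Call:
{"op": "move_arm", "data": {"moves": "28 25 0 0; 56 50 0 0; 84 75 0 0; 110 98 0 0; 118 106 10 0; 118 106 35 0; 118 106 60 0; 118 106 80 0; 118 106 92 0; 118 106 95 0"}}

```text
clock: 67.82
position: [0.5524, 0.3128, 0.0697]
tool_rot: [-3.14, -0.002, 3.052]
force: [0.7, 0.5, -0.1]
grip_width: 0.0002
```

Call:
{"op": "move_arm", "data": {"moves": "0 0 0 0; 0 0 0 0; 0 0 0 0; -6 0 0 0; -12 0 0 0; -18 0 0 0; -24 0 0 0; -30 0 0 0; -36 0 0 0; -42 0 0 0"}}

```text
clock: 68.65
position: [0.5956, 0.3095, 0.0715]
tool_rot: [-3.142, -0.0, 3.052]
force: [-1.3, -0.1, 1.0]
grip_width: -0.0003
```

```bash
python3 tg.py B; python3 -c "
from h import *
p=bot.grab_frame('top'); C=cloud(p); m=(abs(C[...,0]-.601)<.015)&(abs(C[...,1]-.201)<.01); print(np.median(C[m],0))"
```

```text
wrist ball [0.6185 0.3083 0.1324] [0.625 0.31  0.134] [0.614 0.306 0.131] 284
wrist module top (array([0.6005, 0.2068, 0.084 ]), array([47., 36.]), np.float64(-0.091), 5750)
[0.59045643 0.20370239 0.51525897]
  return _methods._mean(a, axis=axis, dtype=dtype,
  ret = um.true_divide(
Traceback (most recent call last):
  File "tg.py", line 5, in <module>
    print(cam,"ball",np.median(C[m],0).round(4),np.percentile(C[m],95,axis=0).round(3),np.percentile(C[m],5,axis=0).round(3),m.sum())
                                                ~~~~~~~~~~~~~^^^^^^^^^^^^^^^^
IndexError: index -1 is out of bounds for axis 0 with size 0
```

Call:
{"op": "move_arm", "data": {"moves": "-3 0 0 0; -6 0 0 0; -9 0 0 0; -11 0 0 0; -13 0 0 0; -15 0 0 0; -17 0 0 0; -18 0 0 0; -18 0 0 0; -18 0 0 0"}}

```text
clock: 69.63
position: [0.6125, 0.308, 0.0714]
tool_rot: [-3.141, -0.001, 3.052]
force: [-4.5, -1.1, -1.1]
grip_width: 0.0003
```

Call:
{"op": "move_arm", "data": {"moves": "-1 0 0 0; -2 0 0 0; -3 0 0 0; -4 0 0 0; -4 0 0 0; -4 0 0 0; -4 0 0 0; -4 0 0 0; -4 0 0 0; -4 0 0 0"}}

```text
clock: 70.47
position: [0.6131, 0.3081, 0.0711]
tool_rot: [-3.14, -0.006, 3.054]
force: [-25.1, -3.9, 8.6]
grip_width: 0.0
```

Call:
{"op": "move_arm", "data": {"moves": "5 0 0 0; 10 0 0 0; 20 0 0 0; 35 0 0 0; 50 0 0 0; 50 0 -30 0; 50 0 -70 0; 50 0 -110 0; 50 0 -130 0; 50 0 -130 0"}}

```text
clock: 71.3
position: [0.5688, 0.3136, 0.2069]
tool_rot: [3.137, 0.006, 3.051]
force: [1.1, 0.4, -0.6]
grip_width: -0.0
```

Call:
{"op": "move_arm", "data": {"moves": "-40 -40 0 0; -75 -75 0 0; -110 -110 0 0; -120 -120 0 0; -120 -120 0 0; -120 -120 0 0; -120 -120 0 0; -120 -120 0 0; -120 -120 0 0; -120 -120 0 0"}}

```text
clock: 72.13
position: [0.6754, 0.1828, 0.2018]
tool_rot: [3.142, 0.0, 3.053]
force: [-0.1, 0.4, -0.1]
grip_width: 0.0002
```

```bash
python3 tg.py C 2>&1 | grep -v Warn; python3 -c "
from h import *
p=bot.grab_frame('top'); C=cloud(p); 
for a in [(.601,.201),(.421,.061)]:
  m=(abs(C[...,0]-a[0])<.015)&(abs(C[...,1]-a[1])<.01); print(np.median(C[m],0))
fl('top',.128,(.4207,.061),p=p); print('plug',rect(p,.01,.06,(.67,.04),.09,None,(hsv(p)[...,1]>120)))
for n in ('wrist','top'):
  p=bot.grab_frame(n)
  for l in ('cap1','toggle_tip'): print(n,l,[(w(p,*d['at']).round(3),round(d['conf'],2)) for d in bot.pinpoint(p,l)[:5]])
cv2.imwrite('pics/fin.png',np.hstack([cv2.imread('pics/wristC.png')[::2,::2],cv2.imread('pics/sceneC.png')[160:400,200:520]]))"
```

```text
wrist ball [0.6348 0.3057 0.124 ] [0.645 0.316 0.128] [0.626 0.298 0.117] 1050
wrist module top (array([0.6035, 0.2031, 0.084 ]), array([45., 33.]), np.float64(-0.094), 2609)
top ball [0.6328 0.3077 0.1243] [0.644 0.317 0.129] [0.625 0.298 0.119] 68
top module top (array([0.6003, 0.2006, 0.084 ]), array([47., 35.]), np.float64(-0.097), 234)
scene ball [0.6427 0.3133 0.1224] [0.648 0.321 0.13 ] [0.634 0.303 0.111] 129
scene module top (array([0.6075, 0.2063, 0.084 ]), array([53., 38.]), np.float64(-0.03), 300)
t 72.28 tcp [0.6757 0.1823 0.2017] yaw 3.052 grip -0.0001 q7 0.7 F [-0.7 -0.8  0.2]
 row [135.2 123.7  61.6] 0.0
 row [135.2 123.7 130.6] 0.0
[0.60995391 0.19913085 0.56386487]
[0.42138814 0.06137645 0.12764637]
top rect [0.4188 0.0606] [95. 63.] yaw -0.07
   by cap [0.4227 0.0525] cap [0.4845 0.0481] 0.88 yaw body>cap -0.203
plug None
wrist cap1 [(array([0.49 , 0.067, 0.042]), 0.89)]
wrist toggle_tip [(array([0.636, 0.303, 0.125]), 0.76), (array([0.75 , 0.127, 0.063]), 0.53)]
top cap1 [(array([0.508, 0.057, 0.004]), 0.92), (array([ 0.245, -0.319,  0.019]), 0.57)]
top toggle_tip [(array([0.631, 0.303, 0.126]), 0.51)]
```

View pics/fin.png

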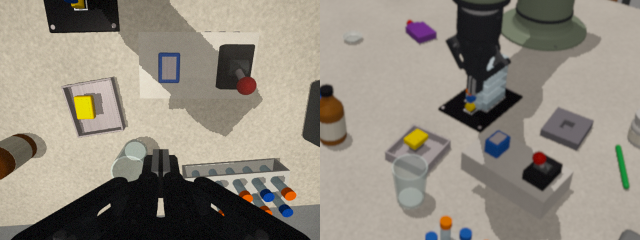

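Call:
{"op": "move_arm", "data": {"moves": "4 -38 0 0; 8 -76 0 0; 12 -114 0 0; 16 -152 0 0; 20 -190 0 0; 24 -228 0 0; 28 -266 0 0; 32 -304 0 0; 36 -342 0 0; 40 -380 0 0"}}

```text
clock: 73.52
position: [0.6012, -0.1949, 0.2017]
tool_rot: [-3.141, 0.0, 3.052]
force: [-0.4, 0.2, -0.7]
grip_width: 0.0005
```

```bash
python3 -c "
from h import *
p=bot.grab_frame('scene'); save(p,'sF'); h=hsv(p); C=cloud(p)
reg=(abs(C[...,0]-.485)<.03)&(abs(C[...,1]-.058)<.03)&(h[...,1]>130)&(C[...,2]>.012)
for n,(a,b) in dict(yellow=(22,33),blue=(100,125),orange=(8,19),green=(45,85),red=(0,6)).items():
  m=reg&(h[...,0]>=a)&(h[...,0]<=b); print(n,m.sum(),np.median(C[m],0).round(4) if m.sum() else '')
for z in (.032,.056,.08,.104,.128):
  m=(abs(C[...,2]-z+.012)<.008)&(abs(C[...,0]-.42)<.07)&(abs(C[...,1]-.06)<.06)&(h[...,1]<90); print(z,m.sum(),np.percentile(C[m][:,0],98).round(4),np.percentile(C[m][:,1],98).round(4))
q=bot.grab_frame('top'); print('plug',rect(q,.02,.06,(.665,.036),.06,None,(hsv(q)[...,1]>120))); fl('top',.128,(.4207,.061),p=q)
D=cloud(q); m=(abs(D[...,0]-.601)<.015)&(abs(D[...,1]-.201)<.01); print('module top z',np.median(D[m],0))
i=p['frame'][180:330,250:450,::-1]; cv2.imwrite('pics/sFc.png',cv2.resize(i,None,fx=4,fy=4,interpolation=cv2.INTER_CUBIC))"
```

```text
yellow 66 [0.4888 0.0611 0.0252]
blue 44 [0.487  0.0627 0.0479]
orange 66 [0.4892 0.0609 0.0727]
green 48 [0.4881 0.0628 0.0962]
red 59 [0.4871 0.0612 0.1216]
0.032 166 0.4792 0.1119
0.056 158 0.4716 0.0966
0.08 153 0.4739 0.0967
0.104 175 0.4853 0.0974
0.128 195 0.4724 0.0971
plug (array([0.6621, 0.0346, 0.039 ]), array([45., 33.]), np.float64(0.019), 185)
top rect [0.4185 0.0606] [91. 63.] yaw -0.07
   by cap [0.4213 0.0562] cap [0.4832 0.0518] 0.57 yaw body>cap -0.141
module top z [0.60066755 0.20026141 0.08317711]
```

View pics/sFc.png

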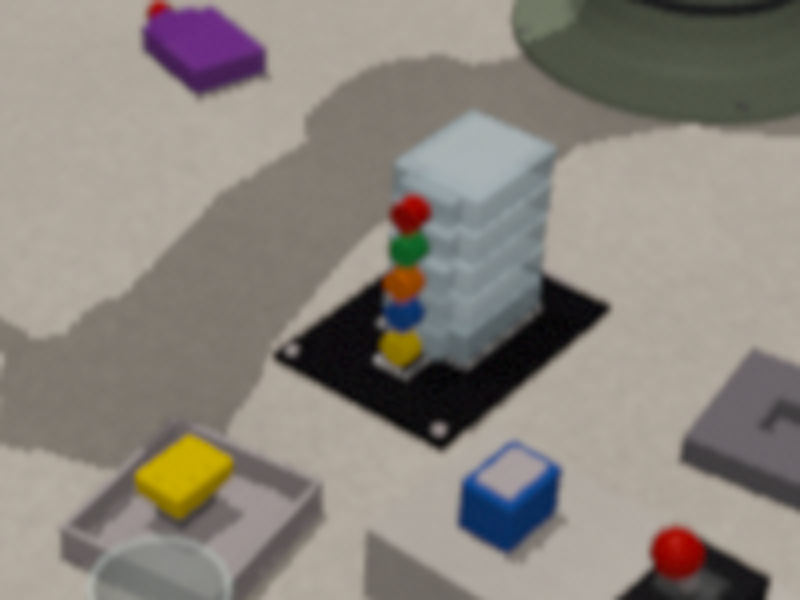

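```bash
python3 -c "
from h import *
to(); print(bot.job_done())"
```

```text
t 73.67 tcp [ 0.601  -0.1967  0.2011] yaw 3.046 grip 0.0002 q7 1.23 F [ 1.1  1.2 -0.1]
the job is handed in; nothing more can be done
None
```

The job is done and handed in at about 74 s of the 210 s allowed; the hand-in gave no verdict.

**What I did:**
- **Flasks:** All five are stacked on the printed outline, from the bottom up yellow, blue, orange, green, red. The red one was knocked about 5 cm aside during the run, so I located it again before picking it up. I left the purple look-alike alone.
- **Dust plug:** It is in the steel tray.
- **Module and toggle:** The module went into the socket after the whole pile stood. I then pushed the toggle until it met its stop, at about 25 N.

**Last checks:**
- **Pile:** The five caps agree within about 2 mm of each other. The top flask is within about 2 mm of the mark, and the top of the pile is 128 mm high, as expected.
- **Module:** Its top is at about 83 to 84 mm; fully seated is 84 mm.
- **Dust plug:** It stands inside the tray.
- **Toggle:** The tip moved about 44 mm of the 48 mm full swing. I estimate that at roughly 0.9 rad, above the 0.8 rad needed.
- **Robot:** It is clear of everything.

**Disagreements:**
- The fingertips sit about 34 mm higher than the reported tool position, so my first grasp on the yellow flask closed in the air above it. I allowed for this afterwards.
- The cameras differed by 2 to 6 mm on absolute positions, the scene camera most. I relied on the wrist camera and on contact where the fit mattered.
- Some single network readings of caps were off. I set them aside because the colour and depth measurements agreed with each other.

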